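Check drilled bottle stands with a go/no-go gauge

ROBOT

A 6-joint arm with a two-finger parallel gripper is mounted at the origin on the work surface. World frame = base frame: x ahead of the robot, y to its left, z up, the work surface at z = 0. Lengths are in m, angles in rad, forces in N, time in s.
With the tool pointing down it reaches from about 0.375 to 0.925 m from the base axis. Payload 5.7 kg.
Tool frame: the origin (TCP) lies on the mounting face of the last link; the fingertips stand 182 mm ahead of it and the grasp point (between the pads) lies 163 mm ahead of it; z points along the fingers, y is the line along which they close (so a half turn about z gives the same grasp; the last joint's range is limited). The gripper opens to 88 mm and grips with 3 to 60 N. Pads are 20 mm wide; open, the fingers measure 115 mm over their backs; the gripper's body (75 mm by 178 mm) begins 61 mm behind the grasp point.
Start: joints at [1.063, 0.359, 1.51, -0, 1.272, -0.115], TCP at [0.23, 0.554, 0.405] pointing down, gripper open.
Joint ranges: [-2.97, 2.97], [-1.01, 2.36], [0.21, 2.38], [-0.96, 4.11], [0.2, 2.71], [-2.98, 2.98]. Speed limits (rad/s): [2.39, 2.39, 3.14, 3.14, 3.14, 3.14].

INTERFACE

Orientations are given as a unit quaternion [w, x, y, z].
In Python, from cell import status, read_camera, camera_params, order gives the robot as it stands.
- The arm moves only by the tool carry_out, never from a script. Its argument "plan" is a list of rows, each an object with "fingers": the gripper's target within -1 to 1 (fully open at 1, half-way at 0, shut at -1); "linear": the shift along the tool's x, y, z in m, a list of three; "twist": the turn about the tool's z in degrees. In form: [{"fingers": fingers, "linear": [x, y, z], "twist": twist}, ...]. A call has 1 to 10 rows; each row is the pose to reach, as a shift and turn from the pose commanded when the call began, along the tool's axes at that moment; what a row does not reach only later rows make up. A row lasts 1/10 s, in which the tool goes at most 50 mm and 8.59 degrees, less where a joint would pass 70% of its speed; a pose out of reach is approached as far as the arm can. A call with a gripper value outside its range is refused whole. The fingers move at their own pace and stop on an object; the grip force is fixed at half the most. Time passes only in rows, so rows that repeat a pose let the fingers close. It gives the time, the measured TCP pose, the force, the opening and the grip force at its end, in the units of the state.
- status.read_state(): the state, without advancing time (a new reading comes with each control period).
- read_camera(name): name is "side" or "top" or "wrist"; returns (picture, depth): 420x560x3 uint8, red, green, blue; 420x560 float32, m along the optical axis (not along the pixel's ray), 0 where there is no reading.
- camera_params(name): a dict with "fov_y" (degrees; the focal length in pixels is half the picture's height over the tangent of half this angle, whatever the lens; pixels are square), "cx", "cy" (the principal point, pixels), "world_from_camera" (4x4, takes a point from camera to world coordinates). Camera axes: x right, y up, looking along -z (the intrinsics and any distortion apply to the point x, -y, -z); pixel columns grow to the right and rows downward; lengths in m; the calibration is good to about 2 mm. A picture is of the moment at which its call begins: read the wrist's pose just before it. camera_params takes no time and is no camera call; for the wrist camera it gives the pose at the moment of the call.
- order.job_done(): hands the job in; it is judged then, once.
The state is a dict: "clock": time; "joint_positions": joint angles; "qvel": joint speeds; "effort": joint torques, N m; "ee_pos": TCP position; "eef_rot": TCP orientation; "contact_force": force on the tool from outside, world axes, zero at the start; "torque": the same for the moment, N m; "finger_gap": finger opening in m; "grasp_force": force on a finger pad.
Only numpy, scipy, OpenCV 4.12 (cv2) and the standard library are available. Lean on these libraries where they do the work, as an engineer would, in place of code of your own. Each camera call takes 0.05 s, during which the arm holds its last target. There are 200 camera calls.

TASK

Check the wooden bottle stands with the go/no-go plug gauge: work along the row from the robot's left to its right and lower the gauge into each hole until it stops, pressing it there lightly for a moment. A stand fits if the gauge's thin end goes in and its thick step does not: pile the fitting stands squarely on one another in the middle of the cork mat, square to the mat, and lay all the others, too tight or too loose, flat in the blue tray. Leave the gauge back in its stand, and the bottles and other things around where they are.

Things in the scene. Friction and masses are not known exactly. Their poses are not given: they have to be found in the camera images.
- gauge: Go/no-go plug gauge, 140 g, upright in its stand. Origin: centre of the lower, thin end; z up along it. From there up: go end 17 mm across, 9 mm long; no-go step 22.5 mm, 9 mm long (both edges chamfered); collar 38 mm, 5 mm thick; round black handle 22 mm across from 23 to 78 mm. It stops at the mouth of a 14 mm hole, 9 to 11 mm deep in a 20 mm hole, and 18 mm deep, on its collar, in a 26 mm hole.
- gauge_stand: Dark wooden stand of the gauge, fixed: 52 x 52 mm, 30 mm high, with a hole 30 mm across and 27 mm deep in its top; the gauge hangs in it by its collar, the gauge's origin then 12 mm above the underside of the stand. Origin: centre of its underside.
- runner: Thin grey rubber mat, fixed, 100 x 670 mm, 3 mm thick, on which the stands to be checked stand in a row with 110 mm between places. Origin: centre of its underside; its y axis runs along the row, towards the robot's left; the six places are at y = 275, 165, 55, -55, -165 and -275 mm (give or take 8 mm).
- cork_mat: Square cork mat with a dark edge, fixed, 100 x 100 mm, 6 mm thick; the pile of fitting stands goes on its middle, sides parallel to the mat's. Origin: centre of its underside; x and y along its sides.
- tray: Shallow blue plastic tray, fixed, 130 (x) x 210 (y) mm outside, 16 mm high, walls and floor about 4 mm thick, for the stands that do not fit. Origin: centre of its underside.
- block_a: Pale wooden bottle stand: block 54 x 54 mm, 26 mm high, 60 g, with a hole 22 mm deep down from the middle of its top: 20 mm across if right, but some are 14 mm (too tight) and some 26 mm (too loose). Origin: centre of its underside, z up. Always there, in one of the first four places of the row, from the left.
- block_b: Pale wooden bottle stand: block 54 x 54 mm, 26 mm high, 60 g, with a hole 22 mm deep down from the middle of its top: 20 mm across if right, but some are 14 mm (too tight) and some 26 mm (too loose). Origin: centre of its underside, z up. Always there, in one of the first four places of the row, from the left.
- block_c: Pale wooden bottle stand: block 54 x 54 mm, 26 mm high, 60 g, with a hole 22 mm deep down from the middle of its top: 20 mm across if right, but some are 14 mm (too tight) and some 26 mm (too loose). Origin: centre of its underside, z up. Always there, in one of the first four places of the row, from the left.
- block_d: Pale wooden bottle stand: block 54 x 54 mm, 26 mm high, 60 g, with a hole 22 mm deep down from the middle of its top: 20 mm across if right, but some are 14 mm (too tight) and some 26 mm (too loose). Origin: centre of its underside, z up. May be absent; if there, it is in the fifth place of the row.
- block_e: Pale wooden bottle stand: block 54 x 54 mm, 26 mm high, 60 g, with a hole 22 mm deep down from the middle of its top: 20 mm across if right, but some are 14 mm (too tight) and some 26 mm (too loose). Origin: centre of its underside, z up. May be absent; if there, it is in the fifth place of the row.
- block_f: Pale wooden bottle stand: block 54 x 54 mm, 26 mm high, 60 g, with a hole 22 mm deep down from the middle of its top: 20 mm across if right, but some are 14 mm (too tight) and some 26 mm (too loose). Origin: centre of its underside, z up. May be absent; if there, it is in the sixth place of the row.
- block_g: Pale wooden bottle stand: block 54 x 54 mm, 26 mm high, 60 g, with a hole 22 mm deep down from the middle of its top: 20 mm across if right, but some are 14 mm (too tight) and some 26 mm (too loose). Origin: centre of its underside, z up. May be absent; if there, it is in the sixth place of the row.
- block_h: Pale wooden bottle stand: block 54 x 54 mm, 26 mm high, 60 g, with a hole 22 mm deep down from the middle of its top: 20 mm across if right, but some are 14 mm (too tight) and some 26 mm (too loose). Origin: centre of its underside, z up. Always there, in one of the first four places of the row, from the left.
- dropper_1: Small dropper bottle with black cap, 25 mm across, 78 mm high, loose; not part of the job. Origin: centre of its underside.
- dropper_2: Small dropper bottle with black cap, 25 mm across, 78 mm high, loose; not part of the job. Origin: centre of its underside.
- vial: Empty glass vial, 29 mm across, 84 mm high, loose; not part of the job. Origin: centre of its underside.
- white_bottle: White plastic bottle, 50 x 34 mm, 94 mm high, loose; not part of the job. Origin: centre of its underside.
- funnel: White funnel standing mouth down, 80 mm across, 78 mm high, loose; not part of the job. Origin: centre of its underside.
- brown_jar: Amber glass jar, 55 mm across, 50 mm high, loose; not part of the job. Origin: centre of its underside.
- tin_1: Flat round aluminium tin, 50 mm across, 20 mm high, sometimes absent, loose; not part of the job. Origin: centre of its underside.
- tin_2: Flat round aluminium tin, 50 mm across, 20 mm high, sometimes absent, loose; not part of the job. Origin: centre of its underside.
There are look-alikes about, which are no part of the job. What is shaped like the block_e but green is not meant.

How it is judged:
By the outcome, as a careful person would: the job done as asked, in the order asked, and still so for the second after the job is handed in, with the robot touching nothing.
Of block_d, block_e, tin_1 only 1 to 1 are there at a start; the rules pass over those that are not, and their reading is None.
Of block_f, block_g, tin_2 only 1 to 1 are there at a start; the rules pass over those that are not, and their reading is None.
At some moment in a run one of block_c, block_e, block_f may be knocked a few centimetres aside while the robot is not near it.
It also fails if it takes over 210 s, if anything falls off the work surface, if the arm or the gripper's body presses on something with over 40 N, if the wrist force passes 120 N, or if a joint passes its speed limit or range.

## Working session

There is one attempt and no reset: what is moved stays moved. The work goes in short steps, Python scripts to look and compute and a tool call to move; the robot and the scene stay as the last step left them, time stands still between calls to the robot, and variables do not carry over. Pictures are saved under pics/ and viewed, at most 14 in all, crops included, and the job is handed in when it is done.

Besides the shell and the picture viewer there is one more tool, called after ">>>" by a JSON object that holds its "name" and its "arguments", one argument or row to a line. carry_out: Moves the arm, as the interface text tells. Its arguments: {"type":"object","properties":{"plan":{"type":"array","items":{"type":"object","properties":{"fingers":{"type":"number"},"linear":{"type":"array","items":{"type":"number"}},"twist":{"type":"number"}}}}},"required":["plan"]}

```bash
ls; mkdir -p pics
python3 - <<'E'
from cell import status, read_camera, camera_params
import cv2,numpy as np
s=status.read_state();print({k:np.round(v,3).tolist() for k,v in s.items()})
for n in ("top","side"):
    p=camera_params(n);print(n,{k:np.round(v,3).tolist() if not isinstance(v,str) else v for k,v in p.items()})
    im,d=read_camera(n);cv2.imwrite(f"pics/{n}0.png",im[:,:,::-1]);np.save(f"{n}0.npy",d)
E
```

```text
pics
{'clock': 0.0, 'joint_positions': [1.063, 0.359, 1.511, 0.0, 1.272, -0.115], 'qvel': [-0.001, 0.0, -0.001, -0.0, -0.001, -0.001], 'effort': [-0.001, -51.537, -27.073, 0.067, 0.035, -0.0], 'ee_pos': [0.229, 0.554, 0.404], 'eef_rot': [-0.0, 0.195, 0.981, -0.001], 'contact_force': [-0.351, 0.832, 0.269], 'torque': [0.011, -0.006, -0.03], 'grasp_force': 0.0, 'finger_gap': 0.088}
top {'fov_y': 44.157, 'cx': 269.782, 'cy': 201.122, 'world_from_camera': [[-0.081, 0.976, -0.204, 0.26], [-0.997, -0.08, 0.017, 0.005], [0.001, 0.204, 0.979, 1.569], [0.0, 0.0, 0.0, 1.0]]}
side {'fov_y': 57.567, 'cx': 280.272, 'cy': 214.673, 'world_from_camera': [[0.949, 0.23, -0.216, 0.372], [-0.315, 0.692, -0.65, -0.583], [-0.0, 0.685, 0.729, 0.71], [0.0, 0.0, 0.0, 1.0]]}
```

View pics/top0.png

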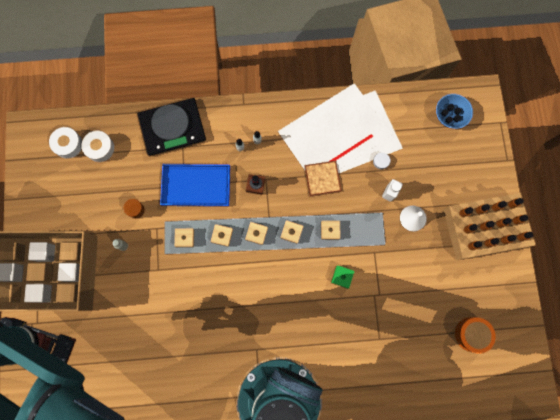

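View pics/side0.png

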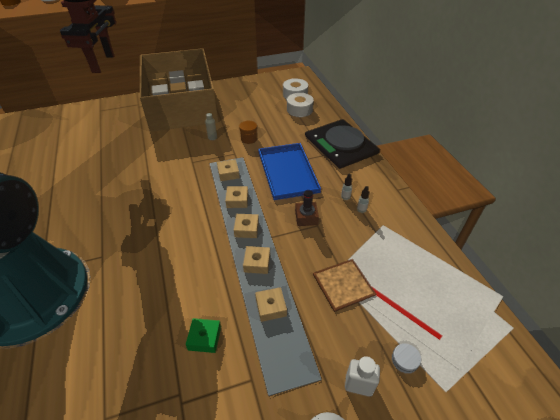

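Top view: five pale stands on the runner at (184,237), (222,235), (256,233), (292,231) and (331,229); the sixth place is empty. The gauge is in its stand at (256,183), the cork mat at (323,178) and the tray at (195,185). Look-alikes: the green block at (343,277), the droppers at (239,144) and (257,137), the tin at (381,160), the jar at (133,208) and the rack bottles near (490,225). The gauge I want is the dark one at (256,183), upright in its dark stand.

```bash
cat > h.py <<'E'
from cell import status, read_camera, camera_params
import cv2,numpy as np
from scipy.spatial.transform import Rotation as R
def world(d,p):
    h,w=d.shape;f=h/2/np.tan(np.radians(p["fov_y"])/2)
    v,u=np.mgrid[:h,:w]
    P=np.stack([(u-p["cx"])/f*d,-(v-p["cy"])/f*d,-d],-1)
    T=np.array(p["world_from_camera"]);return P@T[:3,:3].T+T[:3,3]
def shot(n):
    p=camera_params(n);im,d=read_camera(n);return im,d,world(d,p)
def tcp():
    s=status.read_state();w,x,y,z=s["eef_rot"];return np.array(s["ee_pos"]),R.from_quat([x,y,z,w])
def go(x,y,z,yaw=None):
    """shift in tool axes to bring TCP there; yaw = world angle of tool y axis (deg), modulo 180"""
    p,r=tcp();l=r.inv().apply(np.array([x,y,z])-p)
    ty=r.apply([0,1,0]);a=np.degrees(np.arctan2(ty[1],ty[0]));t=0
    if yaw is not None: t=-((yaw-a+90)%180-90)
    print("linear",np.round(l,4),"twist",round(t,1),"yaw now",round(a,1))
def rects(mask,W,amin=40):
    out=[];n,L,st,c=cv2.connectedComponentsWithStats(mask.astype(np.uint8))
    for i in range(1,n):
        if st[i,4]<amin: continue
        q=W[L==i];(cx,cy),(a,b),t=cv2.minAreaRect((q[:,:2]*1000).astype(np.float32))
        out.append((st[i,4],c[i].round(0),round(cx,1),round(cy,1),round(a,1),round(b,1),round(t,1),round(float(np.median(q[:,2]))*1000,1)))
    return out
E
python3 - <<'E'
from h import *
for n in("top","side"):
    im=cv2.imread(f"pics/{n}0.png");d=np.load(f"{n}0.npy");W=world(d,camera_params(n))
    H=cv2.cvtColor(im,cv2.COLOR_BGR2HSV)
    reg=(abs(W[...,0]-.5)<.3)&(abs(W[...,1])<.5)
    print(n)
    for nm,m in(("pale",(W[...,2]>.023)&(W[...,2]<.035)&(H[...,0]<30)&(H[...,2]>120)),("blue",(H[...,0]>105)&(H[...,0]<125)&(H[...,1]>150)),("grip",(W[...,2]>.025)&(W[...,2]<.12)&(H[...,2]<90)),("cork",(abs(W[...,2]-.006)<.004)&(abs(W[...,0]-.62)<.07)&(abs(W[...,1]+.12)<.09)&(H[...,1]>110)&(H[...,0]<20))):
        print(nm,*[r for r in rects(m&reg,W)],sep="\n ")
p=camera_params("wrist");print(p)
E
```

```text
top
pale
 (np.int32(127), array([413., 218.]), 497.1, -454.0, 54.8, 53.2, 17.2, 28.0)
 (np.int32(264), array([291., 232.]), 482.0, -78.7, 53.4, 54.7, 66.9, 28.6)
 (np.int32(288), array([330., 229.]), 478.1, -195.9, 54.3, 55.2, 84.6, 28.4)
 (np.int32(262), array([256., 233.]), 486.0, 27.3, 53.7, 54.9, 68.6, 28.3)
 (np.int32(267), array([221., 235.]), 488.9, 131.9, 53.7, 55.2, 72.7, 28.7)
 (np.int32(276), array([183., 238.]), 490.9, 245.0, 54.8, 52.4, 85.0, 28.0)
blue
 (np.int32(2737), array([195., 185.]), 490.2, 170.4, 517.0, 233.6, 11.4, 4.0)
grip
 (np.int32(160), array([256., 182.]), 641.3, 13.1, 41.5, 44.5, 75.2, 37.1)
cork
 (np.int32(531), array([317., 180.]), 634.5, -173.7, 111.3, 72.5, 0.8, 5.6)
side
pale
 (np.int32(231), array([227., 166.]), 492.6, 245.2, 56.1, 53.7, 85.1, 29.0)
 (np.int32(279), array([236., 193.]), 490.2, 132.0, 57.1, 53.8, 72.7, 29.1)
 (np.int32(346), array([246., 222.]), 487.5, 27.2, 55.9, 54.2, 68.1, 29.2)
 (np.int32(429), array([256., 256.]), 483.5, -78.7, 55.6, 53.6, 66.8, 29.3)
 (np.int32(604), array([270., 301.]), 479.8, -195.7, 55.6, 54.1, 84.5, 29.4)

[... 266 characters left out ...]
, 182.]), 765.1, 54.5, 16.6, 18.5, 53.6, 57.9)
 (np.int32(81), array([365., 193.]), 786.1, -0.2, 14.9, 18.0, 58.9, 61.8)
 (np.int32(433), array([307., 207.]), 639.6, 17.7, 53.0, 50.9, 76.6, 35.3)
 (np.int32(347), array([197., 335.]), 332.9, -218.0, 51.0, 46.2, 65.5, 26.6)
cork
 (np.int32(1152), array([339., 278.]), 640.2, -172.3, 99.7, 75.5, 0.3, 6.4)
{'fov_y': 70.46943680855675, 'cx': 278.1649857074256, 'cy': 209.38676865515313, 'world_from_camera': array([[ 0.38184497, -0.88740147, -0.25828869,  0.1585439 ],
       [ 0.92422424,  0.36602723,  0.10878244,  0.58341662],
       [-0.001993  , -0.2802547 ,  0.95992361,  0.38423127],
       [ 0.        ,  0.        ,  0.        ,  1.        ]])}
```

Both cameras agree on the five stands, with the gauge at about (0.640, 0.016). Next I move above the gauge.

Run:
```python
from h import *
go(.640,.015,.38,0)
p,r=tcp();T=np.array(camera_params("wrist")["world_from_camera"]);print(r.inv().apply(T[:3,3]-p),r.inv().apply(T[:3,2]))
# tray & cork from side
im=cv2.imread("pics/side0.png");d=np.load("side0.npy");W=world(d,camera_params("side"));H=cv2.cvtColor(im,cv2.COLOR_BGR2HSV)
reg=(abs(W[...,0]-.65)<.12)&(abs(W[...,1]-.16)<.15)
print(rects((H[...,0]>105)&(H[...,0]<125)&(H[...,1]>150)&reg,W))
reg=(abs(W[...,0]-.65)<.1)&(abs(W[...,1]+.17)<.12)
print(rects((W[...,2]>.004)&(W[...,2]<.0085)&reg,W))
```

```text
linear [-0.5855 -0.3408  0.0244] twist 67.5 yaw now 67.5
[7.68208574e-02 2.40886815e-05 1.96730411e-02] [ 2.80433228e-01  3.24323285e-05 -9.59873535e-01]
[(np.int32(2291), array([288., 171.]), 651.2, 165.3, 288.6, 128.6, 84.7, 4.4)]
[(np.int32(1770), array([344., 284.]), 650.1, -191.9, 108.6, 103.3, 3.8, 6.3)]
```

>>> {"name": "carry_out", "arguments": {
  "plan": [
    {"linear": [-0.045,-0.026,0.002],"twist": 5,"fingers": 1},
    {"linear": [-0.09,-0.052,0.004],"twist": 10,"fingers": 1},
    {"linear": [-0.13,-0.078,0.006],"twist": 15,"fingers": 1},
    {"linear": [-0.175,-0.102,0.008],"twist": 21,"fingers": 1},
    {"linear": [-0.215,-0.127,0.01],"twist": 26,"fingers": 1},
    {"linear": [-0.26,-0.152,0.012],"twist": 31,"fingers": 1},
    {"linear": [-0.305,-0.177,0.014],"twist": 36,"fingers": 1},
    {"linear": [-0.345,-0.202,0.016],"twist": 41,"fingers": 1},
    {"linear": [-0.39,-0.227,0.018],"twist": 46,"fingers": 1},
    {"linear": [-0.43,-0.252,0.02],"twist": 51,"fingers": 1}
  ]
}}

```text
clock: 1.1
ee_pos: [0.5314, 0.155, 0.3844]
eef_rot: [-0.0, 0.6, 0.8, -0.0]
contact_force: [-0.1, 0.5, 0.7]
finger_gap: 0.0878
grasp_force: 0.0
```

```bash
python3 -c "
from h import *
go(.640,.015,.38,0);print(tcp()[0],status.read_state()['clock'])"
```

```text
linear [-0.1648  0.065   0.0044] twist 16.3 yaw now 16.3
[0.53143195 0.15500783 0.3843825 ] 1.1
```

>>> {"name": "carry_out", "arguments": {
  "plan": [
    {"linear": [-0.042,0.016,0.001],"twist": 4,"fingers": 1},
    {"linear": [-0.083,0.032,0.002],"twist": 8,"fingers": 1},
    {"linear": [-0.124,0.048,0.003],"twist": 12,"fingers": 1},
    {"linear": [-0.165,0.065,0.004],"twist": 16.3,"fingers": 1},
    {"linear": [-0.165,0.065,0.004],"twist": 16.3,"fingers": 1},
    {"linear": [-0.165,0.065,0.004],"twist": 16.3,"fingers": 1}
  ]
}}

```text
clock: 1.7
ee_pos: [0.6397, 0.0163, 0.3798]
eef_rot: [-0.001, 0.706, 0.708, -0.0]
contact_force: [-0.6, 1.0, -1.0]
finger_gap: 0.0873
grasp_force: 0.0
```

Run:
```python
from h import *
print(tcp()[0]);im,d,W=shot("wrist");cv2.imwrite("pics/w1.png",im[:,:,::-1])
m=(W[...,2]>.06)&(W[...,2]<.12)&(abs(W[...,0]-.64)<.04)&(abs(W[...,1]-.015)<.04)
print(rects(m,W));print(rects(m&(W[...,2]>.086),W))
m=(abs(W[...,2]-.030)<.004)&(abs(W[...,0]-.64)<.06)&(abs(W[...,1]-.015)<.06);print(rects(m,W))
go(.640,.015,.38,0)
```

```text
[0.63972517 0.01632131 0.37980796]
[(np.int32(525), array([279., 203.]), 640.6, 18.0, 20.9, 22.1, 89.9, 89.9)]
[(np.int32(401), array([279., 205.]), 640.5, 17.7, 20.5, 21.1, 68.7, 90.1)]
[(np.int32(1109), array([279., 186.]), 640.4, 18.5, 52.5, 52.1, 76.4, 30.3)]
linear [-0.0023  0.0009 -0.    ] twist 0.2 yaw now 0.2
```

View pics/w1.png

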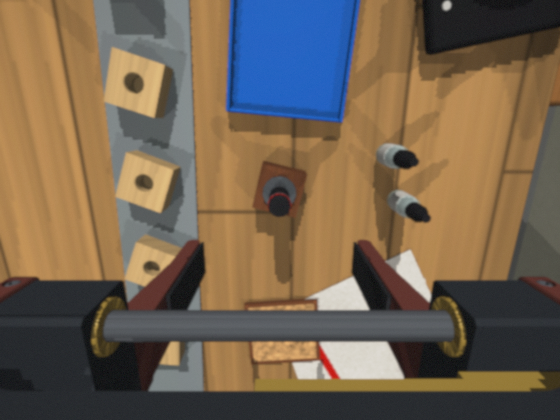

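The gauge at pixel (279,200) stands in its dark holder, black handle on top. It is the right object and nothing is near it, so I lower and grip.

>>> {"name": "carry_out", "arguments": {
  "plan": [
    {"linear": [0.0025,0.001,0.04],"twist": 0,"fingers": 1},
    {"linear": [0.0025,0.001,0.08],"twist": 0,"fingers": 1},
    {"linear": [0.0025,0.001,0.12],"twist": 0,"fingers": 1},
    {"linear": [0.0025,0.001,0.15],"twist": 0,"fingers": 1},
    {"linear": [0.0025,0.001,0.15],"twist": 0,"fingers": 1},
    {"linear": [0.0025,0.001,0.15],"twist": 0,"fingers": 1}
  ]
}}

```text
clock: 2.35
ee_pos: [0.64, 0.0208, 0.231]
eef_rot: [-0.001, 0.705, 0.709, -0.0]
contact_force: [1.0, 0.6, 0.3]
finger_gap: 0.0878
grasp_force: 0.0
```

>>> {"name": "carry_out", "arguments": {
  "plan": [
    {"linear": [0,0,0],"twist": 0,"fingers": -1},
    {"linear": [0,0,0],"twist": 0,"fingers": -1},
    {"linear": [0,0,0],"twist": 0,"fingers": -1},
    {"linear": [0,0,0],"twist": 0,"fingers": -1},
    {"linear": [0,0,0],"twist": 0,"fingers": -1},
    {"linear": [0,0,0],"twist": 0,"fingers": -1},
    {"linear": [0,0,0],"twist": 0,"fingers": -1},
    {"linear": [0,0,0],"twist": 0,"fingers": -1}
  ]
}}

```text
clock: 3.15
ee_pos: [0.6406, 0.0196, 0.2305]
eef_rot: [-0.0, 0.706, 0.708, -0.0]
contact_force: [0.6, 0.3, -0.1]
finger_gap: 0.0274
grasp_force: 0.0
```

>>> {"name": "carry_out", "arguments": {
  "plan": [
    {"linear": [0,0,0],"twist": 0,"fingers": -1},
    {"linear": [0,0,0],"twist": 0,"fingers": -1},
    {"linear": [0,0,0],"twist": 0,"fingers": -1},
    {"linear": [0,0,0],"twist": 0,"fingers": -1}
  ]
}}

```text
clock: 3.55
ee_pos: [0.6405, 0.0196, 0.2305]
eef_rot: [-0.0, 0.706, 0.708, -0.0]
contact_force: [-0.1, -0.6, -0.7]
finger_gap: 0.0212
grasp_force: 30.0
```

>>> {"name": "carry_out", "arguments": {
  "plan": [
    {"linear": [0,0,-0.04],"twist": 0,"fingers": -1},
    {"linear": [0,0,-0.08],"twist": 0,"fingers": -1},
    {"linear": [0,0,-0.08],"twist": 0,"fingers": -1},
    {"linear": [0,0,-0.08],"twist": 0,"fingers": -1}
  ]
}}

```text
clock: 3.95
ee_pos: [0.6408, 0.0196, 0.3115]
eef_rot: [0.001, 0.706, 0.708, 0.001]
contact_force: [-1.0, 0.5, -2.3]
finger_gap: 0.0214
grasp_force: 30.0
```

Run:
```python
from h import *
for i in range(2): print(tcp()[0],status.read_state()["finger_gap"],status.read_state()["grasp_force"])
T0=np.array(camera_params("wrist")["world_from_camera"]);im,d,W=shot("wrist");cv2.imwrite("pics/w2.png",im[:,:,::-1])
p,r=tcp();print(p);T=(r.inv().apply((W-p).reshape(-1,3))).reshape(W.shape);np.save("T.npy",T)
m=(T[...,2]>.12)&(T[...,2]<.23)&(abs(T[...,1])<.03)&(abs(T[...,0])<.05)&(d>0)
for z0 in np.arange(.135,.235,.006):
    k=m&(abs(T[...,2]-z0)<.003);q=T[k]
    if len(q)>5: print(round(z0,3),len(q),np.round(np.percentile(q[:,0],[2,50,98])*1e3,1),np.round(np.percentile(q[:,1],[2,50,98])*1e3,1))
side,ds,_=shot("side");cv2.imwrite("pics/s2.png",side[:,:,::-1])
go(.492,.245,.31,0)
```

```text
[0.64083416 0.01962982 0.31145388] 0.021363721409730498 29.99947965145111
[0.64083416 0.01962982 0.31145388] 0.021363721409730498 29.99947965145111
[0.64011267 0.01963596 0.31002549]
0.135 462 [-4.8 10.9 11.8] [-19.6   2.1  22.4]
0.141 1726 [-7.1  3.  11.6] [-17.2   1.2  20.2]
0.147 542 [ 1.6  8.9 11.7] [-18.2   1.6  21. ]
0.153 387 [ 2.1  9.1 11.7] [-17.7   1.7  20.4]
0.159 420 [ 0.2  8.5 11.6] [-17.1   1.2  20.2]
0.165 350 [ 0.1  8.6 11.6] [-17.2   1.8  20.3]
0.171 328 [ 1.1  8.4 11.6] [-17.4   1.2  20.3]
0.177 287 [-0.1  8.3 11.6] [-16.8   1.8  20. ]
0.183 178 [1.1 7.4 9.4] [-9.   1.9 12.2]
0.189 82 [2.  7.7 9.1] [-8.1  1.3 11.5]
0.195 768 [ 1.7 10.1 16.3] [-13.2   1.3  16.4]
linear [ 0.2258 -0.147  -0.0004] twist 0.2 yaw now 0.2
```

View pics/w2.png

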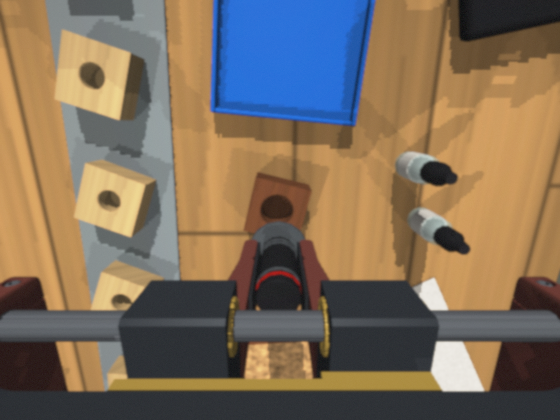

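The gauge is held and hangs clear, centred at (278,285); its stand is empty at (277,207). The wrist camera reads about 1.6 mm high in tool y, so I will servo holes relative to the gauge as the same camera sees it.

```bash
cat >> h.py <<'E'
from scipy.optimize import least_squares
def toolpts(W):
    p,r=tcp();return r.inv().apply((W-p).reshape(-1,3)).reshape(W.shape)
def collar(T):
    k=(abs(T[...,2]-.195)<.003)&(abs(T[...,1]-.0015)<.022)&(T[...,0]>0)&(T[...,0]<.03)
    q=T[k][:,:2]*1e3;h=cv2.convexHull(q.astype(np.float32))[:,0];h=h[(h[:,0]>6)]
    f=least_squares(lambda c:np.hypot(*(h-c).T)-19,[-2,1.5],loss="soft_l1").x;return f
def hole(im,d,W,x,y):
    """block near x,y: hole centre (world, on the top plane), diameter, block rect"""
    near=(abs(W[...,0]-x)<.05)&(abs(W[...,1]-y)<.05)&(d>0)
    zs=W[...,2][near&(W[...,2]>.022)&(W[...,2]<.036)];zt=np.median(zs)
    top=(near&(abs(W[...,2]-zt)<.0035)).astype(np.uint8)
    n,L,st,_=cv2.connectedComponentsWithStats(top);top=(L==1+st[1:,4].argmax()).astype(np.uint8)
    c,hi=cv2.findContours(top,cv2.RETR_CCOMP,cv2.CHAIN_APPROX_NONE)
    ch=[k for k,hh in zip(c,hi[0]) if hh[3]>=0];k=max(ch,key=cv2.contourArea)
    mask=np.zeros_like(top);cv2.drawContours(mask,[k],-1,1,-1);mask[top>0]=0
    p=camera_params("wrist");f=420/2/np.tan(np.radians(p["fov_y"])/2);M=np.array(p["world_from_camera"])
    v,u=np.nonzero(mask);ray=np.stack([(u-p["cx"])/f,-(v-p["cy"])/f,-np.ones(len(u))],-1)@M[:3,:3].T
    P=M[:3,3]+ray*((zt-M[2,3])/ray[:,2])[:,None]
    px=np.median(d[top>0])/f;D=2*np.sqrt(len(u)/np.pi)*px/abs(ray[:,2]).mean()**.5
    print("hole",np.round(P.mean(0)*1e3,1),"D mm",round(D*1e3,1),"rect",rects(top,W)[0][2:])
    return P.mean(0)
def aim(x,y):
    im,d,W=shot("wrist");p,r=tcp();h=hole(im,d,W,x,y);t=r.inv().apply(h-p)*1e3;c=collar(toolpts(W))
    print("tcp",p.round(4),"hole in tool",t.round(1),"collar",c.round(1),"-> shift mm",(t[:2]-c).round(1),"mouth at dz",round(t[2]-218,1))
    return im
E
python3 - <<'E'
from h import *
aim(.487,.027);aim(.4895,.132)
go(.492,.215,.31,0)
E
```

```text
hole [488.4  27.8  29.2] D mm 18.6 rect (487.3, 27.0, 54.9, 55.1, 69.0, 29.2)
tcp [0.6397 0.0197 0.3088] hole in tool [   8.5 -150.3  280.2] collar [-2.3  0.6] -> shift mm [  10.8 -150.8] mouth at dz 62.2
hole [490.9 131.6  29.1] D mm 18.7 rect (489.8, 131.8, 54.2, 56.4, 72.4, 29.1)
tcp [0.6398 0.0197 0.3088] hole in tool [ 112.4 -147.6  280.2] collar [-2.2  0.3] -> shift mm [ 114.6 -147.9] mouth at dz 62.2
linear [ 0.1958 -0.1471 -0.0007] twist 0.2 yaw now 0.2
```

>>> {"name": "carry_out", "arguments": {
  "plan": [
    {"linear": [0.04,-0.03,0],"twist": 0,"fingers": -1},
    {"linear": [0.08,-0.06,0],"twist": 0,"fingers": -1},
    {"linear": [0.12,-0.09,0],"twist": 0,"fingers": -1},
    {"linear": [0.16,-0.12,0],"twist": 0,"fingers": -1},
    {"linear": [0.195,-0.148,0],"twist": 0,"fingers": -1},
    {"linear": [0.195,-0.148,0],"twist": 0,"fingers": -1},
    {"linear": [0.195,-0.148,0],"twist": 0,"fingers": -1},
    {"linear": [0.195,-0.148,0],"twist": 0,"fingers": -1}
  ]
}}

```text
clock: 4.95
ee_pos: [0.4926, 0.2136, 0.3102]
eef_rot: [0.0, 0.706, 0.708, -0.0]
contact_force: [-0.4, 0.7, -2.0]
finger_gap: 0.0216
grasp_force: 30.0
```

Run:
```python
from h import *
im=aim(.492,.245);cv2.imwrite("pics/w3.png",im[:,:,::-1]);aim(.492,.245);print(status.read_state()["qvel"])
```

```text
hole [492.  245.3  29.3] D mm 13.5 rect (491.7, 245.1, 54.2, 54.1, 86.0, 29.3)
tcp [0.4929 0.2133 0.3103] hole in tool [ 32.1  -0.8 281. ] collar [-2. -0.] -> shift mm [34.1 -0.8] mouth at dz 63.0
hole [491.9 245.4  29.3] D mm 13.5 rect (491.7, 245.0, 54.4, 54.1, 85.8, 29.3)
tcp [0.4929 0.2132 0.3103] hole in tool [ 32.3  -1.  281. ] collar [-2.1  0.2] -> shift mm [34.4 -1.2] mouth at dz 63.0
[-3.82368566e-03 -2.15774075e-03 -8.33847750e-05  1.07340491e-03
  1.39000279e-03  2.60670170e-03]
```

Run:
```python
from h import *
im,d,W=shot("wrist");T=toolpts(W)*1e3
# image-columns extents per row around gauge, by depth discontinuity
for v in range(228,330,6):
    row=T[v];k=np.nonzero((row[:,2]<215)&(row[:,2]>120)&(abs(row[:,1])<45))[0]
    if len(k)<3: continue
    seg=np.split(k,np.nonzero(np.diff(k)>1)[0]+1)
    print(v,[(int(s[0]),int(s[-1]),row[s[0]].round(1).tolist(),row[s[-1]].round(1).tolist(),row[(s[0]+s[-1])//2].round(1).tolist()) for s in seg if len(s)>2])
cv2.imwrite("pics/w4.png",cv2.resize(im[215:335,200:360,::-1],None,fx=5,fy=5))
```

```text
228 [(260, 297, [12.1, -11.4, 198.7], [12.0, 12.2, 199.2], [13.4, 0.1, 195.4])]
234 [(255, 302, [9.5, -14.4, 195.0], [9.1, 15.3, 196.0], [9.8, 0.1, 194.3])]
240 [(247, 293, [11.5, -17.9, 180.1], [5.6, 9.5, 194.6], [8.1, -4.8, 188.5]), (295, 310, [5.4, 10.8, 195.2], [11.4, 18.6, 180.4], [11.3, 14.0, 180.6])]
246 [(243, 314, [11.1, -19.3, 172.2], [11.2, 20.0, 172.2], [8.8, 0.1, 177.7])]
252 [(242, 315, [11.3, -18.9, 163.9], [11.3, 19.6, 164.0], [8.2, 0.1, 170.6])]
258 [(240, 317, [11.3, -19.1, 156.6], [11.9, 19.5, 155.5], [8.3, 0.1, 162.9])]
264 [(237, 320, [12.0, -19.5, 148.6], [11.4, 20.3, 150.0], [8.3, 0.1, 156.1])]
270 [(234, 323, [11.4, -20.3, 143.8], [10.9, 21.0, 144.8], [9.0, 0.1, 148.4])]
276 [(230, 327, [11.5, -21.2, 138.0], [11.4, 21.8, 138.3], [8.7, 0.1, 143.0])]
282 [(237, 320, [10.6, -17.7, 134.4], [11.7, 17.9, 132.5], [7.4, 0.1, 140.0])]
288 [(240, 319, [11.2, -15.6, 128.5], [10.9, 17.1, 129.0], [4.2, 0.5, 140.1])]
294 [(238, 319, [11.5, -15.8, 123.6], [11.1, 16.4, 124.3], [0.6, 0.1, 140.9])]
300 [(247, 312, [10.1, -12.1, 121.5], [11.1, 13.2, 120.0], [-2.5, 0.5, 140.7])]
306 [(247, 256, [8.2, -12.0, 120.4], [-7.7, -10.5, 143.6], [6.2, -10.8, 123.4]), (258, 295, [-5.7, -9.3, 140.7], [-5.4, 8.0, 140.3], [-5.6, -0.9, 140.6]), (301, 310, [-7.3, 11.1, 143.1], [8.3, 12.5, 120.3], [4.8, 11.1, 125.4])]
```

View pics/w4.png

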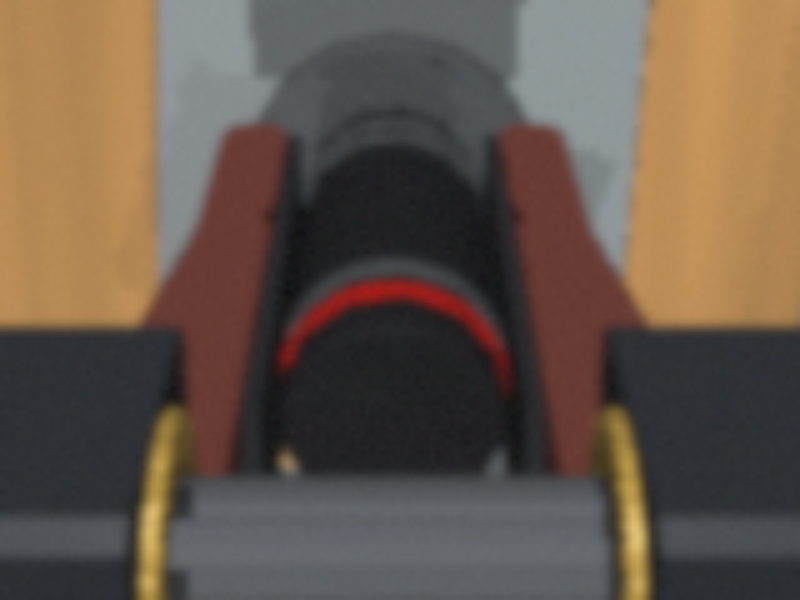

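Close crop: the gauge sits squarely between the pads, axis at column 278. First hole reads about 13.5 mm, so it is expected to be tight. I lower onto it.

>>> {"name": "carry_out", "arguments": {
  "plan": [
    {"linear": [0.0342,-0.0011,0],"twist": 0,"fingers": -1},
    {"linear": [0.0342,-0.0011,0.02],"twist": 0,"fingers": -1},
    {"linear": [0.0342,-0.0011,0.045],"twist": 0,"fingers": -1},
    {"linear": [0.0342,-0.0011,0.058],"twist": 0,"fingers": -1},
    {"linear": [0.0342,-0.0011,0.058],"twist": 0,"fingers": -1},
    {"linear": [0.0342,-0.0011,0.06],"twist": 0,"fingers": -1},
    {"linear": [0.0342,-0.0011,0.062],"twist": 0,"fingers": -1},
    {"linear": [0.0342,-0.0011,0.063],"twist": 0,"fingers": -1},
    {"linear": [0.0342,-0.0011,0.064],"twist": 0,"fingers": -1},
    {"linear": [0.0342,-0.0011,0.064],"twist": 0,"fingers": -1}
  ]
}}

```text
clock: 6.1
ee_pos: [0.491, 0.2484, 0.2472]
eef_rot: [0.0, 0.706, 0.708, 0.0]
contact_force: [0.4, -0.3, 1.1]
finger_gap: 0.0215
grasp_force: 30.0
```

>>> {"name": "carry_out", "arguments": {
  "plan": [
    {"linear": [0,0,0.001],"twist": 0,"fingers": -1},
    {"linear": [0,0,0.001],"twist": 0,"fingers": -1},
    {"linear": [0,0,0.002],"twist": 0,"fingers": -1},
    {"linear": [0,0,0.002],"twist": 0,"fingers": -1},
    {"linear": [0,0,0.002],"twist": 0,"fingers": -1}
  ]
}}

```text
clock: 6.6
ee_pos: [0.4911, 0.2485, 0.2465]
eef_rot: [0.001, 0.706, 0.708, 0.001]
contact_force: [-2.4, -2.5, 14.7]
finger_gap: 0.0212
grasp_force: 30.0
```

Stopped at the mouth with about 15 N: stand 1 is too tight. On to stand 2.

>>> {"name": "carry_out", "arguments": {
  "plan": [
    {"linear": [0,0,-0.03],"twist": 0,"fingers": -1},
    {"linear": [0,0,-0.066],"twist": 0,"fingers": -1},
    {"linear": [-0.04,-0.001,-0.066],"twist": 0,"fingers": -1},
    {"linear": [-0.08,-0.001,-0.066],"twist": 0,"fingers": -1},
    {"linear": [-0.12,-0.002,-0.066],"twist": 0,"fingers": -1},
    {"linear": [-0.148,-0.002,-0.066],"twist": 0,"fingers": -1},
    {"linear": [-0.148,-0.002,-0.066],"twist": 0,"fingers": -1},
    {"linear": [-0.148,-0.002,-0.066],"twist": 0,"fingers": -1}
  ]
}}

```text
clock: 7.4
ee_pos: [0.4892, 0.1, 0.3107]
eef_rot: [-0.0, 0.707, 0.708, 0.0]
contact_force: [-0.4, 0.8, -2.0]
finger_gap: 0.0213
grasp_force: 30.0
```

```bash
python3 -c "
from h import *
aim(.4895,.132);aim(.4895,.132)"
```

```text
hole [489.7 133.2  29.3] D mm 19.6 rect (489.7, 132.0, 54.3, 54.1, 72.3, 29.3)
tcp [0.4893 0.1006 0.3107] hole in tool [ 32.5   0.5 281.4] collar [-2.8  0.4] -> shift mm [35.4  0.1] mouth at dz 63.4
hole [489.6 133.   29.3] D mm 19.5 rect (489.7, 132.0, 54.4, 54.2, 71.9, 29.3)
tcp [0.4893 0.101  0.3107] hole in tool [ 31.9   0.5 281.4] collar [-2.5  0.3] -> shift mm [34.4  0.1] mouth at dz 63.4
```

>>> {"name": "carry_out", "arguments": {
  "plan": [
    {"linear": [0.0338,0.0001,0],"twist": 0,"fingers": -1},
    {"linear": [0.0338,0.0001,0.02],"twist": 0,"fingers": -1},
    {"linear": [0.0338,0.0001,0.045],"twist": 0,"fingers": -1},
    {"linear": [0.0338,0.0001,0.058],"twist": 0,"fingers": -1},
    {"linear": [0.0338,0.0001,0.06],"twist": 0,"fingers": -1},
    {"linear": [0.0338,0.0001,0.062],"twist": 0,"fingers": -1},
    {"linear": [0.0338,0.0001,0.063],"twist": 0,"fingers": -1},
    {"linear": [0.0338,0.0001,0.064],"twist": 0,"fingers": -1},
    {"linear": [0.0338,0.0001,0.065],"twist": 0,"fingers": -1},
    {"linear": [0.0338,0.0001,0.066],"twist": 0,"fingers": -1}
  ]
}}

```text
clock: 8.5
ee_pos: [0.4894, 0.1341, 0.245]
eef_rot: [0.0, 0.706, 0.708, 0.0]
contact_force: [-0.7, 0.2, -2.5]
finger_gap: 0.0217
grasp_force: 30.0
```

>>> {"name": "carry_out", "arguments": {
  "plan": [
    {"linear": [0,0,0.001],"twist": 0,"fingers": -1},
    {"linear": [0,0,0.002],"twist": 0,"fingers": -1},
    {"linear": [0,0,0.003],"twist": 0,"fingers": -1},
    {"linear": [0,0,0.004],"twist": 0,"fingers": -1},
    {"linear": [0,0,0.005],"twist": 0,"fingers": -1},
    {"linear": [0,0,0.006],"twist": 0,"fingers": -1},
    {"linear": [0,0,0.007],"twist": 0,"fingers": -1},
    {"linear": [0,0,0.008],"twist": 0,"fingers": -1},
    {"linear": [0,0,0.009],"twist": 0,"fingers": -1}
  ]
}}

```text
clock: 9.4
ee_pos: [0.4894, 0.1342, 0.2371]
eef_rot: [0.0, 0.706, 0.708, 0.0]
contact_force: [-5.9, -0.7, 28.2]
finger_gap: 0.0217
grasp_force: 30.0
```

Stand 2: the thin end went in and it stopped about 10 mm deep, so it fits. I ease off, then go to stand 3.

>>> {"name": "carry_out", "arguments": {
  "plan": [
    {"linear": [0,0,-0.0015],"twist": 0,"fingers": -1},
    {"linear": [0,0,-0.0015],"twist": 0,"fingers": -1},
    {"linear": [0,0,-0.03],"twist": 0,"fingers": -1},
    {"linear": [0,0,-0.075],"twist": 0,"fingers": -1},
    {"linear": [-0.04,-0.001,-0.075],"twist": 0,"fingers": -1},
    {"linear": [-0.08,-0.002,-0.075],"twist": 0,"fingers": -1},
    {"linear": [-0.12,-0.003,-0.075],"twist": 0,"fingers": -1},
    {"linear": [-0.138,-0.003,-0.075],"twist": 0,"fingers": -1},
    {"linear": [-0.138,-0.003,-0.075],"twist": 0,"fingers": -1},
    {"linear": [-0.138,-0.003,-0.075],"twist": 0,"fingers": -1}
  ]
}}

```text
clock: 10.4
ee_pos: [0.4866, -0.004, 0.3104]
eef_rot: [-0.0, 0.706, 0.708, -0.0]
contact_force: [-0.4, 0.4, -1.3]
finger_gap: 0.0214
grasp_force: 30.0
```

```bash
cat >> h.py <<'E'
def cz(W):
    T=toolpts(W);k=(abs(T[...,1])<.006)&(T[...,0]>.0105)&(T[...,0]<.015)&(T[...,2]<.21)&(T[...,2]>.18);print("collar z",np.median(T[k][:,2]))
E
python3 -c "
from h import *
aim(.487,.027);im=aim(.487,.027);cz(shot('wrist')[2])"
```

```text
hole [487.2  28.1  29.3] D mm 19.5 rect (487.2, 27.0, 54.2, 54.1, 68.8, 29.3)
tcp [ 0.4866 -0.0034  0.3104] hole in tool [ 31.4   0.9 281.1] collar [-2.7  0.4] -> shift mm [34.1  0.5] mouth at dz 63.1
hole [487.2  27.9  29.3] D mm 19.5 rect (487.3, 27.1, 54.2, 54.2, 68.8, 29.3)
tcp [ 0.4865 -0.0031  0.3104] hole in tool [ 31.    1.  281.1] collar [-2.4  0.3] -> shift mm [33.4  0.7] mouth at dz 63.1
collar z 0.19523681501296986
```

>>> {"name": "carry_out", "arguments": {
  "plan": [
    {"linear": [0.033,0.0005,0],"twist": 0,"fingers": -1},
    {"linear": [0.033,0.0005,0.02],"twist": 0,"fingers": -1},
    {"linear": [0.033,0.0005,0.045],"twist": 0,"fingers": -1},
    {"linear": [0.033,0.0005,0.058],"twist": 0,"fingers": -1},
    {"linear": [0.033,0.0005,0.06],"twist": 0,"fingers": -1},
    {"linear": [0.033,0.0005,0.062],"twist": 0,"fingers": -1},
    {"linear": [0.033,0.0005,0.063],"twist": 0,"fingers": -1},
    {"linear": [0.033,0.0005,0.064],"twist": 0,"fingers": -1},
    {"linear": [0.033,0.0005,0.065],"twist": 0,"fingers": -1},
    {"linear": [0.033,0.0005,0.066],"twist": 0,"fingers": -1}
  ]
}}

```text
clock: 11.55
ee_pos: [0.4873, 0.029, 0.245]
eef_rot: [0.0, 0.706, 0.708, 0.0]
contact_force: [0.3, -0.8, -0.7]
finger_gap: 0.0214
grasp_force: 30.0
```

>>> {"name": "carry_out", "arguments": {
  "plan": [
    {"linear": [0,0,0.001],"twist": 0,"fingers": -1},
    {"linear": [0,0,0.002],"twist": 0,"fingers": -1},
    {"linear": [0,0,0.003],"twist": 0,"fingers": -1},
    {"linear": [0,0,0.004],"twist": 0,"fingers": -1},
    {"linear": [0,0,0.005],"twist": 0,"fingers": -1},
    {"linear": [0,0,0.006],"twist": 0,"fingers": -1},
    {"linear": [0,0,0.007],"twist": 0,"fingers": -1},
    {"linear": [0,0,0.008],"twist": 0,"fingers": -1},
    {"linear": [0,0,0.008],"twist": 0,"fingers": -1}
  ]
}}

```text
clock: 12.45
ee_pos: [0.4871, 0.0292, 0.2374]
eef_rot: [0.0, 0.706, 0.708, 0.0]
contact_force: [-2.9, 0.4, 10.1]
finger_gap: 0.0217
grasp_force: 30.0
```

Stand 3 also stopped about 10 mm deep at 10 N, so it fits. On to stand 4.

>>> {"name": "carry_out", "arguments": {
  "plan": [
    {"linear": [0,0,0.0],"twist": 0,"fingers": -1},
    {"linear": [0,0,-0.0015],"twist": 0,"fingers": -1},
    {"linear": [0,0,-0.03],"twist": 0,"fingers": -1},
    {"linear": [0,0,-0.074],"twist": 0,"fingers": -1},
    {"linear": [-0.04,-0.001,-0.074],"twist": 0,"fingers": -1},
    {"linear": [-0.08,-0.002,-0.074],"twist": 0,"fingers": -1},
    {"linear": [-0.12,-0.004,-0.074],"twist": 0,"fingers": -1},
    {"linear": [-0.139,-0.004,-0.074],"twist": 0,"fingers": -1},
    {"linear": [-0.139,-0.004,-0.074],"twist": 0,"fingers": -1},
    {"linear": [-0.139,-0.004,-0.074],"twist": 0,"fingers": -1}
  ]
}}

```text
clock: 13.45
ee_pos: [0.4833, -0.1099, 0.3104]
eef_rot: [-0.0, 0.706, 0.708, 0.0]
contact_force: [0.2, 0.6, -2.0]
finger_gap: 0.0218
grasp_force: 30.0
```

```bash
python3 -c "
from h import *
aim(.483,-.0787);im=aim(.483,-.0787)"
```

```text
hole [483.1 -78.2  29.3] D mm 19.5 rect (483.1, -79.4, 54.4, 54.1, 67.3, 29.3)
tcp [ 0.4833 -0.1093  0.3104] hole in tool [3.090e+01 2.000e-01 2.811e+02] collar [-2.8  0.3] -> shift mm [33.7 -0.1] mouth at dz 63.1
hole [483.2 -78.4  29.3] D mm 19.4 rect (483.2, -79.4, 54.3, 54.0, 67.1, 29.3)
tcp [ 0.4833 -0.1089  0.3104] hole in tool [3.040e+01 2.000e-01 2.812e+02] collar [-2.5  0.4] -> shift mm [32.8 -0.1] mouth at dz 63.2
```

>>> {"name": "carry_out", "arguments": {
  "plan": [
    {"linear": [0.0323,0,0],"twist": 0,"fingers": -1},
    {"linear": [0.0323,0,0.02],"twist": 0,"fingers": -1},
    {"linear": [0.0323,0,0.045],"twist": 0,"fingers": -1},
    {"linear": [0.0323,0,0.058],"twist": 0,"fingers": -1},
    {"linear": [0.0323,0,0.06],"twist": 0,"fingers": -1},
    {"linear": [0.0323,0,0.062],"twist": 0,"fingers": -1},
    {"linear": [0.0323,0,0.063],"twist": 0,"fingers": -1},
    {"linear": [0.0323,0,0.064],"twist": 0,"fingers": -1},
    {"linear": [0.0323,0,0.065],"twist": 0,"fingers": -1},
    {"linear": [0.0323,0,0.066],"twist": 0,"fingers": -1}
  ]
}}

```text
clock: 14.55
ee_pos: [0.4836, -0.0777, 0.245]
eef_rot: [0.0, 0.706, 0.708, 0.0]
contact_force: [0.2, 0.5, -1.4]
finger_gap: 0.0214
grasp_force: 30.0
```

>>> {"name": "carry_out", "arguments": {
  "plan": [
    {"linear": [0,0,0.001],"twist": 0,"fingers": -1},
    {"linear": [0,0,0.002],"twist": 0,"fingers": -1},
    {"linear": [0,0,0.003],"twist": 0,"fingers": -1},
    {"linear": [0,0,0.004],"twist": 0,"fingers": -1},
    {"linear": [0,0,0.005],"twist": 0,"fingers": -1},
    {"linear": [0,0,0.006],"twist": 0,"fingers": -1},
    {"linear": [0,0,0.007],"twist": 0,"fingers": -1},
    {"linear": [0,0,0.008],"twist": 0,"fingers": -1},
    {"linear": [0,0,0.008],"twist": 0,"fingers": -1}
  ]
}}

```text
clock: 15.45
ee_pos: [0.4834, -0.0775, 0.2376]
eef_rot: [0.0, 0.706, 0.708, 0.0]
contact_force: [-2.2, 1.2, 11.4]
finger_gap: 0.0213
grasp_force: 30.0
```

Stand 4 fits, again about 10 mm deep at 11 N. On to stand 5.

>>> {"name": "carry_out", "arguments": {
  "plan": [
    {"linear": [0,0,0.0],"twist": 0,"fingers": -1},
    {"linear": [0,0,-0.0015],"twist": 0,"fingers": -1},
    {"linear": [0,0,-0.03],"twist": 0,"fingers": -1},
    {"linear": [0,0,-0.074],"twist": 0,"fingers": -1},
    {"linear": [-0.04,-0.001,-0.074],"twist": 0,"fingers": -1},
    {"linear": [-0.08,-0.002,-0.074],"twist": 0,"fingers": -1},
    {"linear": [-0.12,-0.004,-0.074],"twist": 0,"fingers": -1},
    {"linear": [-0.15,-0.0045,-0.074],"twist": 0,"fingers": -1},
    {"linear": [-0.15,-0.0045,-0.074],"twist": 0,"fingers": -1},
    {"linear": [-0.15,-0.0045,-0.074],"twist": 0,"fingers": -1}
  ]
}}

```text
clock: 16.45
ee_pos: [0.4792, -0.228, 0.3103]
eef_rot: [-0.0, 0.707, 0.708, 0.0]
contact_force: [-0.3, 0.6, -1.4]
finger_gap: 0.0216
grasp_force: 30.0
```

```bash
python3 -c "
from h import *
aim(.479,-.196);im=aim(.479,-.196)"
```

```text
hole [ 479.2 -194.9   29.3] D mm 13.5 rect (479.4, -196.5, 54.5, 54.0, 85.0, 29.3)
tcp [ 0.4791 -0.2272  0.3103] hole in tool [ 32.    0.5 281. ] collar [-3.1  0.4] -> shift mm [35.1  0.1] mouth at dz 63.0
hole [ 479.4 -195.3   29.3] D mm 13.6 rect (479.4, -196.4, 54.3, 54.2, 85.0, 29.3)
tcp [ 0.4791 -0.2267  0.3103] hole in tool [ 31.1   0.7 281. ] collar [-2.7  0.4] -> shift mm [33.8  0.4] mouth at dz 63.0
```

>>> {"name": "carry_out", "arguments": {
  "plan": [
    {"linear": [0.0325,0.0003,0],"twist": 0,"fingers": -1},
    {"linear": [0.0325,0.0003,0.02],"twist": 0,"fingers": -1},
    {"linear": [0.0325,0.0003,0.045],"twist": 0,"fingers": -1},
    {"linear": [0.0325,0.0003,0.058],"twist": 0,"fingers": -1},
    {"linear": [0.0325,0.0003,0.06],"twist": 0,"fingers": -1},
    {"linear": [0.0325,0.0003,0.062],"twist": 0,"fingers": -1},
    {"linear": [0.0325,0.0003,0.063],"twist": 0,"fingers": -1},
    {"linear": [0.0325,0.0003,0.064],"twist": 0,"fingers": -1},
    {"linear": [0.0325,0.0003,0.065],"twist": 0,"fingers": -1},
    {"linear": [0.0325,0.0003,0.065],"twist": 0,"fingers": -1}
  ]
}}

```text
clock: 17.55
ee_pos: [0.48, -0.1953, 0.2471]
eef_rot: [0.001, 0.706, 0.708, 0.0]
contact_force: [-1.6, 1.3, 7.3]
finger_gap: 0.0212
grasp_force: 30.0
```

>>> {"name": "carry_out", "arguments": {
  "plan": [
    {"linear": [0,0,0],"twist": 0,"fingers": -1},
    {"linear": [0,0,0.0005],"twist": 0,"fingers": -1},
    {"linear": [0,0,0.0005],"twist": 0,"fingers": -1}
  ]
}}

```text
clock: 17.85
ee_pos: [0.48, -0.1953, 0.2469]
eef_rot: [0.001, 0.706, 0.708, 0.0]
contact_force: [-2.8, 2.1, 13.0]
finger_gap: 0.0214
grasp_force: 30.0
```

Stand 5 stopped at the mouth at 13 N: too tight. I take the gauge back to its stand.

>>> {"name": "carry_out", "arguments": {
  "plan": [
    {"linear": [0,0,-0.03],"twist": 0,"fingers": -1},
    {"linear": [0,0,-0.065],"twist": 0,"fingers": -1},
    {"linear": [0.036,0.027,-0.065],"twist": 0,"fingers": -1},
    {"linear": [0.072,0.054,-0.065],"twist": 0,"fingers": -1},
    {"linear": [0.108,0.081,-0.065],"twist": 0,"fingers": -1},
    {"linear": [0.144,0.107,-0.065],"twist": 0,"fingers": -1},
    {"linear": [0.18,0.134,-0.065],"twist": 0,"fingers": -1},
    {"linear": [0.215,0.1605,-0.065],"twist": 0,"fingers": -1},
    {"linear": [0.215,0.1605,-0.065],"twist": 0,"fingers": -1},
    {"linear": [0.215,0.1605,-0.065],"twist": 0,"fingers": -1}
  ]
}}

```text
clock: 18.85
ee_pos: [0.6395, 0.0212, 0.3101]
eef_rot: [0.0, 0.705, 0.709, -0.0]
contact_force: [-0.7, 0.5, -1.9]
finger_gap: 0.021
grasp_force: 30.0
```

Run:
```python
from h import *
for i in range(3):
    shot("side") if i else 0; go(.6405,.0196,.2305,0)
# blocks + tray + mat from side
im,d,W=shot("side");H=cv2.cvtColor(im,cv2.COLOR_RGB2HSV)
print(rects((W[...,2]>.023)&(W[...,2]<.035)&(H[...,0]<30)&(H[...,2]>120)&(abs(W[...,0]-.48)<.1)&(abs(W[...,1])<.35),W))
```

```text
linear [-0.0016  0.001   0.0796] twist 0.3 yaw now 0.3
linear [-0.0007  0.0016  0.0795] twist 0.2 yaw now 0.2
linear [-0.0001  0.002   0.0795] twist 0.2 yaw now 0.2
[(np.int32(234), array([227., 166.]), 492.4, 245.6, 56.2, 53.5, 86.3, 29.0), (np.int32(271), array([236., 193.]), 490.1, 133.4, 57.4, 53.9, 71.7, 29.1), (np.int32(350), array([246., 222.]), 487.3, 27.7, 56.6, 54.1, 68.4, 29.1), (np.int32(431), array([256., 256.]), 484.0, -78.3, 56.3, 54.5, 67.9, 29.3), (np.int32(611), array([270., 301.]), 479.9, -196.0, 55.2, 54.3, 84.6, 29.5)]
```

>>> {"name": "carry_out", "arguments": {
  "plan": [
    {"linear": [0,0.0017,0.02],"twist": 0,"fingers": -1},
    {"linear": [0,0.0017,0.045],"twist": 0,"fingers": -1},
    {"linear": [0,0.0017,0.06],"twist": 0,"fingers": -1},
    {"linear": [0,0.0017,0.07],"twist": 0,"fingers": -1},
    {"linear": [0,0.0017,0.075],"twist": 0,"fingers": -1},
    {"linear": [0,0.0017,0.078],"twist": 0,"fingers": -1},
    {"linear": [0,0.0017,0.079],"twist": 0,"fingers": -1},
    {"linear": [0,0.0017,0.079],"twist": 0,"fingers": -1}
  ]
}}

```text
clock: 19.8
ee_pos: [0.6414, 0.0204, 0.2317]
eef_rot: [0.0, 0.706, 0.708, 0.0]
contact_force: [0.8, -0.6, -1.5]
finger_gap: 0.0213
grasp_force: 30.0
```

>>> {"name": "carry_out", "arguments": {
  "plan": [
    {"linear": [0,-0.0007,0.001],"twist": 0,"fingers": -1},
    {"linear": [0,-0.0007,0.001],"twist": 0,"fingers": -1},
    {"linear": [0,-0.0007,0.001],"twist": 0,"fingers": 1},
    {"linear": [0,-0.0007,0.001],"twist": 0,"fingers": 1},
    {"linear": [0,-0.0007,0.001],"twist": 0,"fingers": 1},
    {"linear": [0,-0.0007,0.001],"twist": 0,"fingers": 1},
    {"linear": [0,-0.0007,0.001],"twist": 0,"fingers": 1},
    {"linear": [0,-0.0007,0.001],"twist": 0,"fingers": 1}
  ]
}}

```text
clock: 20.6
ee_pos: [0.6404, 0.0204, 0.2302]
eef_rot: [0.0, 0.706, 0.708, -0.0]
contact_force: [0.5, -0.1, 0.4]
finger_gap: 0.066
grasp_force: 0.0
```

>>> {"name": "carry_out", "arguments": {
  "plan": [
    {"linear": [0,0,-0.04],"twist": 0,"fingers": 1},
    {"linear": [0,0,-0.08],"twist": 0,"fingers": 1},
    {"linear": [0,0,-0.12],"twist": 0,"fingers": 1},
    {"linear": [0,0,-0.15],"twist": 0,"fingers": 1},
    {"linear": [0,0,-0.15],"twist": 0,"fingers": 1},
    {"linear": [0,0,-0.15],"twist": 0,"fingers": 1}
  ]
}}

```text
clock: 21.2
ee_pos: [0.6404, 0.0204, 0.3807]
eef_rot: [0.001, 0.706, 0.708, 0.0]
contact_force: [0.8, -0.1, -0.4]
finger_gap: 0.0877
grasp_force: 0.0
```

Run:
```python
from h import *
im,d,W=shot("wrist");cv2.imwrite("pics/w5.png",im[:,:,::-1])
m=(W[...,2]>.06)&(W[...,2]<.12)&(abs(W[...,0]-.64)<.04)&(abs(W[...,1]-.015)<.04);print(rects(m,W))
go(.490,.132,.29,-18)
```

```text
[(np.int32(519), array([278., 206.]), 641.0, 19.0, 21.5, 21.2, 33.2, 89.8)]
linear [ 0.1121 -0.1495  0.0895] twist 18.2 yaw now 0.2
```

View pics/w5.png

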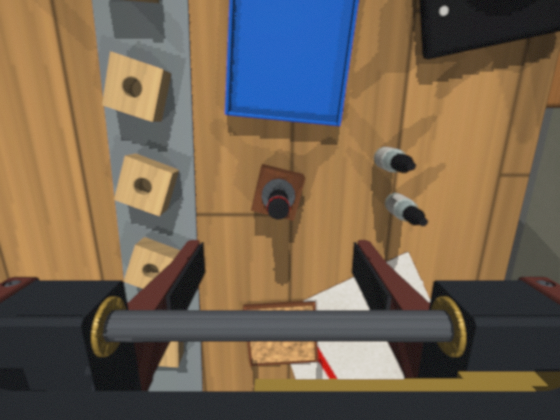

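Gauge upright in its stand again at (278,200). Next I look at the mat and tray from above.

>>> {"name": "carry_out", "arguments": {
  "plan": [
    {"linear": [-0.045,0.001,0],"twist": 0,"fingers": 1},
    {"linear": [-0.09,0.002,0],"twist": 0,"fingers": 1},
    {"linear": [-0.135,0.003,0],"twist": 0,"fingers": 1},
    {"linear": [-0.18,0.004,0],"twist": 0,"fingers": 1},
    {"linear": [-0.225,0.004,0],"twist": 0,"fingers": 1},
    {"linear": [-0.235,0.004,0],"twist": 0,"fingers": 1},
    {"linear": [-0.235,0.004,0],"twist": 0,"fingers": 1},
    {"linear": [-0.235,0.004,0],"twist": 0,"fingers": 1},
    {"linear": [-0.235,0.004,0],"twist": 0,"fingers": 1},
    {"linear": [-0.235,0.004,0],"twist": 0,"fingers": 1}
  ]
}}

```text
clock: 22.25
ee_pos: [0.6453, -0.2128, 0.38]
eef_rot: [-0.0, 0.705, 0.709, -0.0]
contact_force: [-0.8, 0.1, 0.3]
finger_gap: 0.0877
grasp_force: 0.0
```

Run:
```python
from h import *
im,d,W=shot("wrist");cv2.imwrite("pics/mat.png",im[:,:,::-1]);np.save("matW.npy",W);print(tcp()[0])
near=(abs(W[...,0]-.65)<.1)&(abs(W[...,1]+.19)<.1)&(d>0)
print(rects(near&(W[...,2]>.0035)&(W[...,2]<.0095),W,200))
H=cv2.cvtColor(im,cv2.COLOR_RGB2HSV);print(rects(near&(H[...,1]>100)&(H[...,2]<130),W,100))
```

```text
[ 0.64534298 -0.21301104  0.38019197]
[(np.int32(7061), array([279., 169.]), 648.9, -192.8, 105.7, 102.8, 4.3, 6.4)]
[(np.int32(4305), array([269., 151.]), 641.2, -189.8, 114.6, 201.4, 1.8, 0.7), (np.int32(228), array([361.,  87.]), 739.1, -98.9, 21.7, 16.8, 0.8, 0.3), (np.int32(1488), array([162., 282.]), 597.2, -195.4, 21.1, 13.3, 69.1, 249.5), (np.int32(1422), array([394., 282.]), 692.7, -196.9, 12.6, 17.2, 27.3, 249.5), (np.int32(131), array([200., 275.]), 601.5, -213.1, 0.9, 20.1, 1.2, 204.6), (np.int32(402), array([ 18., 285.]), 575.5, -180.8, 21.6, 2.7, 3.3, 284.9), (np.int32(426), array([545., 287.]), 721.1, -180.0, 8.8, 2.4, 0.7, 286.2), (np.int32(983), array([452., 327.]), 690.0, -188.4, 17.6, 3.3, 88.8, 296.1), (np.int32(984), array([104., 327.]), 600.3, -188.3, 3.0, 17.3, 1.6, 296.5), (np.int32(628), array([148., 362.]), 600.1, -214.9, 22.7, 1.4, 89.4, 276.5), (np.int32(5399), array([421., 380.]), 675.4, -193.2, 38.1, 66.8, 59.7, 305.5)]
```

View pics/mat.png

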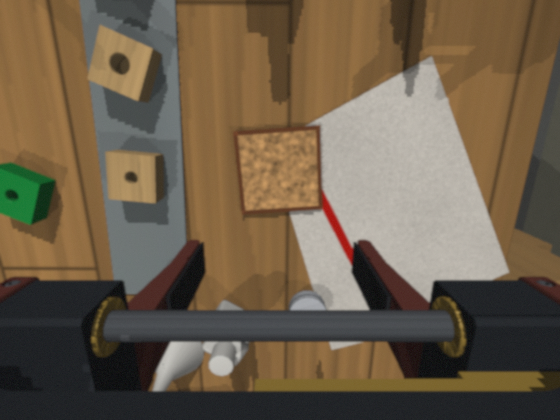

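The mat is at (279,170), its lower right corner touched by the red pencil; white bottle, funnel and tin lie beyond, clear of the pile.

>>> {"name": "carry_out", "arguments": {
  "plan": [
    {"linear": [0.05,0,0],"twist": 0,"fingers": 1},
    {"linear": [0.1,0,0],"twist": 0,"fingers": 1},
    {"linear": [0.15,0,0],"twist": 0,"fingers": 1},
    {"linear": [0.2,0,0],"twist": 0,"fingers": 1},
    {"linear": [0.25,0,0],"twist": 0,"fingers": 1},
    {"linear": [0.3,0,0],"twist": 0,"fingers": 1},
    {"linear": [0.34,0,0],"twist": 0,"fingers": 1},
    {"linear": [0.34,0,0],"twist": 0,"fingers": 1},
    {"linear": [0.34,0,0],"twist": 0,"fingers": 1},
    {"linear": [0.34,0,0],"twist": 0,"fingers": 1}
  ]
}}

```text
clock: 23.3
ee_pos: [0.644, 0.1249, 0.3802]
eef_rot: [0.0, 0.706, 0.708, -0.0]
contact_force: [-0.7, 0.3, -0.0]
finger_gap: 0.088
grasp_force: 0.0
```

Run:
```python
from h import *
W=np.load("matW.npy")
m=((abs(W[...,0]-.65)<.08)&(abs(W[...,1]+.19)<.08)&(W[...,2]>.0035)&(W[...,2]<.0095)).astype(np.uint8)
m=cv2.morphologyEx(m,cv2.MORPH_OPEN,np.ones((15,15)));print("mat",rects(m,W,200))
c=max(cv2.findContours(m,0,1)[0],key=cv2.contourArea);a=cv2.approxPolyDP(c,8,True)[:,0];q=np.array([W[v,u,:2] for u,v in a])*1e3;print(a.tolist(),q.round(1).tolist(),q.mean(0))
im,d,W=shot("wrist");cv2.imwrite("pics/tray.png",im[:,:,::-1]);print(tcp()[0])
H=cv2.cvtColor(im,cv2.COLOR_RGB2HSV);near=(abs(W[...,0]-.65)<.12)&(abs(W[...,1]-.17)<.17)&(d>0)
b=near&(H[...,0]>100)&(H[...,0]<130)&(H[...,1]>130)
print("tray rim",rects(b&(W[...,2]>.011),W,20),"floor",rects(b&(W[...,2]<.008),W,200))
go(.490,.132,.29,-18)
```

```text
mat [(np.int32(5402), array([280., 166.]), 646.4, -191.7, 100.6, 100.1, 4.4, 6.4), (np.int32(357), array([272., 201.]), 637.8, -228.7, 25.8, 19.9, 89.9, 6.4)]
[[320, 136], [261, 129], [251, 145], [236, 144], [237, 162], [248, 164], [238, 165], [242, 213], [256, 213], [253, 182], [277, 174], [301, 209], [322, 207]] [[693.3, -150.5], [625.1, -143.1], [613.1, -161.3], [595.9, -160.1], [596.6, -180.8], [609.2, -183.5], [597.3, -184.7], [600.7, -243.6], [618.0, -243.8], [614.8, -205.2], [643.8, -195.1], [673.8, -238.5], [699.7, -235.8]] [ 629.31876778 -194.30786859]
[0.64405372 0.12440222 0.38019136]
tray rim [(np.int32(2412), array([287.,  97.]), 654.6, 204.1, 209.7, 129.1, 84.9, 15.9)] floor [(np.int32(20128), array([289., 110.]), 655.4, 204.1, 203.5, 122.9, 84.9, 4.3)]
linear [ 0.008  -0.154   0.0902] twist 18.1 yaw now 0.1
```

Tray centre is (0.655, 0.204) with its long axis at 85°; the mat is at (0.646, -0.192), yaw about 4.3°. Now the first fitting stand, number 2.

>>> {"name": "carry_out", "arguments": {
  "plan": [
    {"linear": [0.002,-0.04,0.018],"twist": 5,"fingers": 1},
    {"linear": [0.004,-0.08,0.036],"twist": 10,"fingers": 1},
    {"linear": [0.006,-0.12,0.054],"twist": 14,"fingers": 1},
    {"linear": [0.008,-0.154,0.07],"twist": 18,"fingers": 1},
    {"linear": [0.008,-0.154,0.07],"twist": 18,"fingers": 1},
    {"linear": [0.008,-0.154,0.07],"twist": 18,"fingers": 1},
    {"linear": [0.008,-0.154,0.07],"twist": 18,"fingers": 1}
  ]
}}

```text
clock: 24.05
ee_pos: [0.4919, 0.1322, 0.3111]
eef_rot: [0.001, 0.808, 0.589, 0.001]
contact_force: [0.1, -0.5, -0.1]
finger_gap: 0.088
grasp_force: 0.0
```

```bash
cat >> h.py <<'E'
def blk(x,y,zt=.029,off=0.):
    """measure block top near x,y and give the move to grasp it (TCP at bottom + 184 mm)"""
    im,d,W=shot("wrist");p,r=tcp()
    m=(abs(W[...,0]-x)<.05)&(abs(W[...,1]-y)<.05)&(abs(W[...,2]-zt)<.004)&(d>0)
    m=cv2.morphologyEx(m.astype(np.uint8),cv2.MORPH_OPEN,np.ones((3,3)))
    q=max(rects(m,W),key=lambda a:a[0]);print(q[2:]);a=q[6]%90;a=a-90 if a>45 else a
    go(q[2]/1e3,q[3]/1e3,q[7]/1e3-.026+.184,a);return im
E
python3 -c "
from h import *
im=blk(.4897,.132);cv2.imwrite('pics/b2.png',im[:,:,::-1]);blk(.4897,.132)"
```

```text
(488.9, 132.0, 54.3, 54.2, 72.0, 29.3)
linear [-0.0015 -0.0033  0.1238] twist 0.1 yaw now -17.9
(488.8, 131.7, 54.8, 54.1, 72.3, 29.3)
linear [-0.0018 -0.003   0.1237] twist -0.1 yaw now -17.8
```

>>> {"name": "carry_out", "arguments": {
  "plan": [
    {"linear": [-0.0015,-0.0025,0.04],"twist": 0,"fingers": 1},
    {"linear": [-0.0015,-0.0025,0.08],"twist": 0,"fingers": 1},
    {"linear": [-0.0015,-0.0025,0.11],"twist": 0,"fingers": 1},
    {"linear": [-0.0015,-0.0025,0.123],"twist": 0,"fingers": 1},
    {"linear": [-0.0015,-0.0025,0.1235],"twist": 0,"fingers": 1},
    {"linear": [-0.0015,-0.0025,0.1235],"twist": 0,"fingers": -1},
    {"linear": [-0.0015,-0.0025,0.1235],"twist": 0,"fingers": -1},
    {"linear": [-0.0015,-0.0025,0.1235],"twist": 0,"fingers": -1},
    {"linear": [-0.0015,-0.0025,0.1235],"twist": 0,"fingers": -1},
    {"linear": [-0.0015,-0.0025,0.1235],"twist": 0,"fingers": -1}
  ]
}}

```text
clock: 25.15
ee_pos: [0.4874, 0.1323, 0.1869]
eef_rot: [0.0, 0.808, 0.589, 0.0]
contact_force: [-0.0, -0.1, 0.7]
finger_gap: 0.0537
grasp_force: 30.0
```

>>> {"name": "carry_out", "arguments": {
  "plan": [
    {"linear": [0,0,0],"twist": 0,"fingers": -1},
    {"linear": [0,0,0],"twist": 0,"fingers": -1},
    {"linear": [0,0,0],"twist": 0,"fingers": -1}
  ]
}}

```text
clock: 25.45
ee_pos: [0.4874, 0.1322, 0.1869]
eef_rot: [0.0, 0.808, 0.589, 0.0]
contact_force: [1.3, 0.6, 2.3]
finger_gap: 0.0539
grasp_force: 30.0
```

>>> {"name": "carry_out", "arguments": {
  "plan": [
    {"linear": [0,0,-0.04],"twist": 0,"fingers": -1},
    {"linear": [0,0,-0.08],"twist": 0,"fingers": -1},
    {"linear": [0,0,-0.11],"twist": 0,"fingers": -1},
    {"linear": [0,0,-0.11],"twist": 0,"fingers": -1},
    {"linear": [0,0,-0.11],"twist": 0,"fingers": -1}
  ]
}}

```text
clock: 25.95
ee_pos: [0.487, 0.1323, 0.2968]
eef_rot: [0.0, 0.808, 0.589, 0.0]
contact_force: [0.8, -0.2, -0.7]
finger_gap: 0.0542
grasp_force: 30.0
```

```bash
python3 -c "
from h import *
go(.6464,-.1917,.24,4.3)"
```

```text
linear [-0.2597  0.2508  0.0569] twist -22.1 yaw now -17.8
```

>>> {"name": "carry_out", "arguments": {
  "plan": [
    {"linear": [-0.033,0.031,0],"twist": -2.8,"fingers": -1},
    {"linear": [-0.065,0.063,0],"twist": -5.5,"fingers": -1},
    {"linear": [-0.098,0.094,0],"twist": -8.3,"fingers": -1},
    {"linear": [-0.13,0.125,0],"twist": -11,"fingers": -1},
    {"linear": [-0.163,0.157,0],"twist": -14,"fingers": -1},
    {"linear": [-0.195,0.188,0],"twist": -16.6,"fingers": -1},
    {"linear": [-0.228,0.22,0],"twist": -19.4,"fingers": -1},
    {"linear": [-0.26,0.251,0],"twist": -22.1,"fingers": -1},
    {"linear": [-0.26,0.251,0],"twist": -22.1,"fingers": -1},
    {"linear": [-0.26,0.251,0],"twist": -22.1,"fingers": -1}
  ]
}}

```text
clock: 26.95
ee_pos: [0.6459, -0.1926, 0.2939]
eef_rot: [-0.002, 0.681, 0.732, -0.001]
contact_force: [-0.2, 1.5, -0.7]
finger_gap: 0.0539
grasp_force: 30.0
```

>>> {"name": "carry_out", "arguments": {
  "plan": [
    {"linear": [0,0,0.03],"twist": 0,"fingers": -1},
    {"linear": [0,0,0.06],"twist": 0,"fingers": -1},
    {"linear": [0,0,0.08],"twist": 0,"fingers": -1},
    {"linear": [0,0,0.09],"twist": 0,"fingers": -1},
    {"linear": [0,0,0.09],"twist": 0,"fingers": -1},
    {"linear": [0,0,0.09],"twist": 0,"fingers": -1}
  ]
}}

```text
clock: 27.55
ee_pos: [0.6467, -0.1913, 0.207]
eef_rot: [-0.0, 0.68, 0.733, -0.0]
contact_force: [-0.0, -0.6, -0.3]
finger_gap: 0.0541
grasp_force: 30.0
```

```bash
python3 -c "
from h import *
go(.6464,-.1917,.190,4.3);shot('top');go(.6464,-.1917,.190,4.3)"
```

```text
linear [-0.0003 -0.0003  0.017 ] twist 0.0 yaw now 4.3
linear [ 0.     -0.0007  0.0177] twist 0.0 yaw now 4.3
```

>>> {"name": "carry_out", "arguments": {
  "plan": [
    {"linear": [0,-0.0005,0.01],"twist": 0,"fingers": -1},
    {"linear": [0,-0.0005,0.015],"twist": 0,"fingers": -1},
    {"linear": [0,-0.0005,0.0165],"twist": 0,"fingers": -1},
    {"linear": [0,-0.0005,0.017],"twist": 0,"fingers": -1},
    {"linear": [0,-0.0005,0.0175],"twist": 0,"fingers": -1},
    {"linear": [0,-0.0005,0.0175],"twist": 0,"fingers": -1}
  ]
}}

```text
clock: 28.2
ee_pos: [0.6458, -0.192, 0.1899]
eef_rot: [-0.0, 0.68, 0.733, -0.0]
contact_force: [-3.8, 0.5, 7.0]
finger_gap: 0.0535
grasp_force: 30.0
```

>>> {"name": "carry_out", "arguments": {
  "plan": [
    {"linear": [0,0,0],"twist": 0,"fingers": 0.45},
    {"linear": [0,0,0],"twist": 0,"fingers": 0.45},
    {"linear": [0,0,0],"twist": 0,"fingers": 0.45},
    {"linear": [0,0,0],"twist": 0,"fingers": 0.45}
  ]
}}

```text
clock: 28.6
ee_pos: [0.6462, -0.1921, 0.1891]
eef_rot: [0.0, 0.68, 0.733, -0.0]
contact_force: [0.0, 0.1, 0.8]
finger_gap: 0.0636
grasp_force: 0.0
```

>>> {"name": "carry_out", "arguments": {
  "plan": [
    {"linear": [0,0,-0.04],"twist": 0,"fingers": 1},
    {"linear": [0,0,-0.08],"twist": 0,"fingers": 1},
    {"linear": [0,0,-0.12],"twist": 0,"fingers": 1},
    {"linear": [0,0,-0.12],"twist": 0,"fingers": 1},
    {"linear": [0,0,-0.12],"twist": 0,"fingers": 1}
  ]
}}

```text
clock: 29.1
ee_pos: [0.6465, -0.1922, 0.3103]
eef_rot: [0.001, 0.68, 0.733, 0.0]
contact_force: [0.2, 0.6, -0.2]
finger_gap: 0.0877
grasp_force: 0.0
```

Run:
```python
from h import *
blk(.6464,-.1917,.032);im,d,W=shot("wrist");cv2.imwrite("pics/p1.png",im[:,:,::-1])
n=(abs(W[...,0]-.6464)<.053)&(abs(W[...,1]+.1917)<.053)&(W[...,2]>.0035)&(W[...,2]<.0095);print("mat",rects(n,W,200))
go(.487,.027,.31,-21.5)
im,d,W=shot("side");H=cv2.cvtColor(im,cv2.COLOR_RGB2HSV)
print(rects((W[...,2]>.023)&(W[...,2]<.035)&(H[...,0]<30)&(H[...,2]>120)&(abs(W[...,0]-.48)<.1)&(abs(W[...,1])<.35),W))
```

```text
(646.1, -192.2, 53.9, 54.9, 4.4, 32.3)
linear [-0.0003  0.0003  0.1184] twist -0.1 yaw now 4.3
mat [(np.int32(6390), array([279., 196.]), 647.1, -193.4, 101.9, 104.1, 4.3, 6.4)]
linear [ 0.2301 -0.1417 -0.0017] twist 25.8 yaw now 4.3
[(np.int32(237), array([227., 166.]), 492.4, 243.8, 56.6, 53.9, 86.0, 29.2), (np.int32(347), array([246., 222.]), 487.7, 27.8, 57.1, 54.0, 68.7, 29.2), (np.int32(439), array([256., 256.]), 483.3, -79.6, 57.1, 54.4, 66.0, 29.2), (np.int32(611), array([270., 301.]), 479.9, -196.0, 54.9, 54.1, 84.7, 29.4)]
```

First stand is on the mat, centred within 1 mm and square. Next, stand 3.

>>> {"name": "carry_out", "arguments": {
  "plan": [
    {"linear": [0.038,-0.024,0],"twist": 4.3,"fingers": 1},
    {"linear": [0.077,-0.047,0],"twist": 8.5,"fingers": 1},
    {"linear": [0.115,-0.071,0],"twist": 12.8,"fingers": 1},
    {"linear": [0.153,-0.095,0],"twist": 17,"fingers": 1},
    {"linear": [0.192,-0.118,0],"twist": 21.3,"fingers": 1},
    {"linear": [0.23,-0.142,0],"twist": 25.5,"fingers": 1},
    {"linear": [0.23,-0.142,0],"twist": 25.5,"fingers": 1},
    {"linear": [0.23,-0.142,0],"twist": 25.5,"fingers": 1},
    {"linear": [0.23,-0.142,0],"twist": 25.5,"fingers": 1},
    {"linear": [0.23,-0.142,0],"twist": 25.5,"fingers": 1}
  ]
}}

```text
clock: 30.25
ee_pos: [0.4883, 0.0257, 0.3089]
eef_rot: [0.0, 0.825, 0.565, 0.0]
contact_force: [-0.3, -0.7, 0.5]
finger_gap: 0.0876
grasp_force: 0.0
```

```bash
python3 -c "
from h import *
blk(.487,.027);blk(.487,.027)"
```

```text
(486.9, 27.0, 54.2, 54.0, 68.6, 29.3)
linear [ 0.0008 -0.0018  0.1216] twist 0.1 yaw now -21.3
(486.9, 27.0, 54.5, 54.2, 68.5, 29.3)
linear [ 0.0007 -0.0016  0.1217] twist 0.2 yaw now -21.3
```

>>> {"name": "carry_out", "arguments": {
  "plan": [
    {"linear": [0.0007,-0.0014,0.04],"twist": 0.2,"fingers": 1},
    {"linear": [0.0007,-0.0014,0.08],"twist": 0.2,"fingers": 1},
    {"linear": [0.0007,-0.0014,0.11],"twist": 0.2,"fingers": 1},
    {"linear": [0.0007,-0.0014,0.121],"twist": 0.2,"fingers": 1},
    {"linear": [0.0007,-0.0014,0.1215],"twist": 0.2,"fingers": 1},
    {"linear": [0.0007,-0.0014,0.1215],"twist": 0.2,"fingers": -1},
    {"linear": [0.0007,-0.0014,0.1215],"twist": 0.2,"fingers": -1},
    {"linear": [0.0007,-0.0014,0.1215],"twist": 0.2,"fingers": -1},
    {"linear": [0.0007,-0.0014,0.1215],"twist": 0.2,"fingers": -1},
    {"linear": [0.0007,-0.0014,0.1215],"twist": 0.2,"fingers": -1}
  ]
}}

```text
clock: 31.35
ee_pos: [0.4865, 0.0278, 0.1882]
eef_rot: [0.0, 0.826, 0.563, 0.0]
contact_force: [-0.3, -0.5, 3.7]
finger_gap: 0.0538
grasp_force: 30.0
```

>>> {"name": "carry_out", "arguments": {
  "plan": [
    {"linear": [0,0,0],"twist": 0,"fingers": -1},
    {"linear": [0,0,0],"twist": 0,"fingers": -1},
    {"linear": [0,0,0],"twist": 0,"fingers": -1}
  ]
}}

```text
clock: 31.65
ee_pos: [0.4865, 0.0278, 0.1882]
eef_rot: [0.0, 0.826, 0.564, 0.0]
contact_force: [-0.2, 0.2, 5.8]
finger_gap: 0.0539
grasp_force: 30.0
```

>>> {"name": "carry_out", "arguments": {
  "plan": [
    {"linear": [0,0,-0.04],"twist": 0,"fingers": -1},
    {"linear": [0,0,-0.08],"twist": 0,"fingers": -1},
    {"linear": [0,0,-0.11],"twist": 0,"fingers": -1},
    {"linear": [0,0,-0.11],"twist": 0,"fingers": -1},
    {"linear": [0,0,-0.11],"twist": 0,"fingers": -1}
  ]
}}

```text
clock: 32.15
ee_pos: [0.4862, 0.0279, 0.2979]
eef_rot: [0.0, 0.826, 0.564, 0.0]
contact_force: [-0.3, -0.2, -1.1]
finger_gap: 0.0536
grasp_force: 30.0
```

```bash
python3 -c "
from h import *
go(.6462,-.1921,.24,4.3)"
```

```text
linear [-0.1464  0.2291  0.0582] twist -25.7 yaw now -21.4
```

>>> {"name": "carry_out", "arguments": {
  "plan": [
    {"linear": [-0.021,0.033,0],"twist": -3.7,"fingers": -1},
    {"linear": [-0.042,0.065,0],"twist": -7.4,"fingers": -1},
    {"linear": [-0.063,0.098,0],"twist": -11,"fingers": -1},
    {"linear": [-0.084,0.131,0],"twist": -14.7,"fingers": -1},
    {"linear": [-0.105,0.164,0],"twist": -18.4,"fingers": -1},
    {"linear": [-0.126,0.196,0],"twist": -22,"fingers": -1},
    {"linear": [-0.146,0.229,0],"twist": -25.7,"fingers": -1},
    {"linear": [-0.146,0.229,0],"twist": -25.7,"fingers": -1},
    {"linear": [-0.146,0.229,0],"twist": -25.7,"fingers": -1},
    {"linear": [-0.146,0.229,0],"twist": -25.7,"fingers": -1}
  ]
}}

```text
clock: 33.15
ee_pos: [0.645, -0.1907, 0.2957]
eef_rot: [-0.002, 0.68, 0.733, -0.001]
contact_force: [-0.0, -0.1, -0.9]
finger_gap: 0.0536
grasp_force: 30.0
```

>>> {"name": "carry_out", "arguments": {
  "plan": [
    {"linear": [0,0,0.03],"twist": 0,"fingers": -1},
    {"linear": [0,0,0.055],"twist": 0,"fingers": -1},
    {"linear": [0,0,0.065],"twist": 0,"fingers": -1},
    {"linear": [0,0,0.065],"twist": 0,"fingers": -1},
    {"linear": [0,0,0.065],"twist": 0,"fingers": -1},
    {"linear": [0,0,0.065],"twist": 0,"fingers": -1}
  ]
}}

```text
clock: 33.75
ee_pos: [0.6468, -0.1917, 0.2341]
eef_rot: [0.001, 0.68, 0.733, 0.0]
contact_force: [-0.6, 1.1, 0.3]
finger_gap: 0.0535
grasp_force: 30.0
```

```bash
python3 -c "
from h import *
go(.6462,-.1915,.217,4.3);shot('top');go(.6462,-.1915,.217,4.3)"
```

```text
linear [ 0.0003 -0.0006  0.0171] twist 0.0 yaw now 4.3
linear [ 0.0004 -0.0006  0.0172] twist -0.0 yaw now 4.3
```

>>> {"name": "carry_out", "arguments": {
  "plan": [
    {"linear": [0.0003,-0.0006,0.01],"twist": 0,"fingers": -1},
    {"linear": [0.0003,-0.0006,0.014],"twist": 0,"fingers": -1},
    {"linear": [0.0003,-0.0006,0.016],"twist": 0,"fingers": -1},
    {"linear": [0.0003,-0.0006,0.0165],"twist": 0,"fingers": -1},
    {"linear": [0.0003,-0.0006,0.017],"twist": 0,"fingers": -1},
    {"linear": [0.0003,-0.0006,0.017],"twist": 0,"fingers": -1}
  ]
}}

```text
clock: 34.4
ee_pos: [0.6452, -0.1913, 0.2171]
eef_rot: [-0.0, 0.68, 0.733, -0.0]
contact_force: [-4.7, 2.4, 13.8]
finger_gap: 0.0543
grasp_force: 30.0
```

>>> {"name": "carry_out", "arguments": {
  "plan": [
    {"linear": [0,0.0008,-0.0008],"twist": 0,"fingers": -1},
    {"linear": [0,0.0008,-0.0008],"twist": 0,"fingers": -1},
    {"linear": [0,0.0008,-0.0008],"twist": 0,"fingers": -1},
    {"linear": [0,0.0008,-0.0006],"twist": 0,"fingers": 0.45},
    {"linear": [0,0.0008,-0.0006],"twist": 0,"fingers": 0.45},
    {"linear": [0,0.0008,-0.0006],"twist": 0,"fingers": 0.45},
    {"linear": [0,0.0008,-0.0006],"twist": 0,"fingers": 0.45}
  ]
}}

```text
clock: 35.1
ee_pos: [0.6464, -0.1914, 0.216]
eef_rot: [-0.0, 0.68, 0.733, -0.0]
contact_force: [-0.3, -0.5, -0.6]
finger_gap: 0.0634
grasp_force: 0.0
```

>>> {"name": "carry_out", "arguments": {
  "plan": [
    {"linear": [0,0,-0.04],"twist": 0,"fingers": 1},
    {"linear": [0,0,-0.08],"twist": 0,"fingers": 1},
    {"linear": [0,0,-0.1],"twist": 0,"fingers": 1},
    {"linear": [0,0,-0.1],"twist": 0,"fingers": 1},
    {"linear": [0,0,-0.1],"twist": 0,"fingers": 1}
  ]
}}

```text
clock: 35.6
ee_pos: [0.6462, -0.1913, 0.316]
eef_rot: [0.0, 0.68, 0.733, -0.0]
contact_force: [1.0, -0.6, 0.4]
finger_gap: 0.0874
grasp_force: 0.0
```

Run:
```python
from h import *
blk(.6464,-.1917,.058);blk(.6464,-.1917,.058)
go(.4832,-.0794,.31,-22.8)
im,d,W=shot("side");H=cv2.cvtColor(im,cv2.COLOR_RGB2HSV)
print(rects((W[...,2]>.023)&(W[...,2]<.035)&(H[...,0]<30)&(H[...,2]>120)&(abs(W[...,0]-.48)<.1)&(abs(W[...,1])<.35),W))
```

```text
(646.0, -192.2, 54.0, 55.1, 4.4, 58.3)
linear [-0.0011  0.0003  0.0986] twist -0.1 yaw now 4.3
(646.0, -192.2, 54.0, 54.8, 4.3, 58.3)
linear [-0.0012  0.0005  0.0981] twist -0.0 yaw now 4.3
linear [ 0.1236 -0.1536  0.005 ] twist 27.1 yaw now 4.3
[(np.int32(238), array([227., 166.]), 492.3, 244.3, 60.4, 53.5, 86.7, 28.9), (np.int32(440), array([256., 256.]), 483.7, -79.2, 55.9, 54.0, 67.4, 29.3), (np.int32(616), array([270., 301.]), 480.0, -195.7, 56.0, 53.9, 84.8, 29.3)]
```

The second stand sits exactly on the first, at (646.0, -192.2). Next, stand 4.

>>> {"name": "carry_out", "arguments": {
  "plan": [
    {"linear": [0.031,-0.038,0.001],"twist": 6.8,"fingers": 1},
    {"linear": [0.062,-0.077,0.002],"twist": 13.5,"fingers": 1},
    {"linear": [0.093,-0.115,0.004],"twist": 20.3,"fingers": 1},
    {"linear": [0.1235,-0.1535,0.005],"twist": 27,"fingers": 1},
    {"linear": [0.1235,-0.1535,0.005],"twist": 27,"fingers": 1},
    {"linear": [0.1235,-0.1535,0.005],"twist": 27,"fingers": 1},
    {"linear": [0.1235,-0.1535,0.005],"twist": 27,"fingers": 1},
    {"linear": [0.1235,-0.1535,0.005],"twist": 27,"fingers": 1}
  ]
}}

```text
clock: 36.55
ee_pos: [0.4855, -0.0805, 0.3112]
eef_rot: [0.001, 0.832, 0.554, 0.0]
contact_force: [0.9, 0.9, 0.6]
finger_gap: 0.0877
grasp_force: 0.0
```

```bash
python3 -c "
from h import *
blk(.4832,-.0794);blk(.4832,-.0794)"
```

```text
(483.1, -79.6, 54.8, 54.1, 67.2, 29.3)
linear [-0.     -0.0026  0.1239] twist 0.1 yaw now -22.7
(483.1, -79.7, 54.8, 54.2, 67.3, 29.3)
linear [-1.000e-04 -2.300e-03  1.239e-01] twist -0.0 yaw now -22.7
```

>>> {"name": "carry_out", "arguments": {
  "plan": [
    {"linear": [-0.0005,-0.002,0.04],"twist": 0,"fingers": 1},
    {"linear": [-0.0005,-0.002,0.08],"twist": 0,"fingers": 1},
    {"linear": [-0.0005,-0.002,0.11],"twist": 0,"fingers": 1},
    {"linear": [-0.0005,-0.002,0.121],"twist": 0,"fingers": 1},
    {"linear": [-0.0005,-0.002,0.1235],"twist": 0,"fingers": 1},
    {"linear": [-0.0005,-0.002,0.1235],"twist": 0,"fingers": -1},
    {"linear": [-0.0005,-0.002,0.1235],"twist": 0,"fingers": -1},
    {"linear": [-0.0005,-0.002,0.1235],"twist": 0,"fingers": -1},
    {"linear": [-0.0005,-0.002,0.1235],"twist": 0,"fingers": -1},
    {"linear": [-0.0005,-0.002,0.1235],"twist": 0,"fingers": -1}
  ]
}}

```text
clock: 37.65
ee_pos: [0.4823, -0.0795, 0.1885]
eef_rot: [0.001, 0.832, 0.554, 0.0]
contact_force: [-0.6, 0.8, 6.4]
finger_gap: 0.054
grasp_force: 30.0
```

>>> {"name": "carry_out", "arguments": {
  "plan": [
    {"linear": [0,0,0],"twist": 0,"fingers": -1},
    {"linear": [0,0,0],"twist": 0,"fingers": -1},
    {"linear": [0,0,0],"twist": 0,"fingers": -1}
  ]
}}

```text
clock: 37.95
ee_pos: [0.4824, -0.0795, 0.1885]
eef_rot: [0.001, 0.832, 0.554, 0.0]
contact_force: [-2.4, -0.3, 6.9]
finger_gap: 0.0537
grasp_force: 30.0
```

>>> {"name": "carry_out", "arguments": {
  "plan": [
    {"linear": [0,0,-0.04],"twist": 0,"fingers": -1},
    {"linear": [0,0,-0.08],"twist": 0,"fingers": -1},
    {"linear": [0,0,-0.12],"twist": 0,"fingers": -1},
    {"linear": [0,0,-0.12],"twist": 0,"fingers": -1},
    {"linear": [0,0,-0.12],"twist": 0,"fingers": -1}
  ]
}}

```text
clock: 38.45
ee_pos: [0.4822, -0.0794, 0.3086]
eef_rot: [0.001, 0.832, 0.554, 0.001]
contact_force: [-0.4, -0.4, -0.7]
finger_gap: 0.0537
grasp_force: 30.0
```

```bash
python3 -c "
from h import *
go(.6462,-.1921,.26,4.3)"
```

```text
linear [-0.0406  0.1947  0.0491] twist -27.0 yaw now -22.7
```

>>> {"name": "carry_out", "arguments": {
  "plan": [
    {"linear": [-0.008,0.039,0],"twist": -5.4,"fingers": -1},
    {"linear": [-0.016,0.078,0],"twist": -10.8,"fingers": -1},
    {"linear": [-0.024,0.117,0],"twist": -16.2,"fingers": -1},
    {"linear": [-0.032,0.156,0],"twist": -21.6,"fingers": -1},
    {"linear": [-0.0405,0.1945,0],"twist": -27,"fingers": -1},
    {"linear": [-0.0405,0.1945,0],"twist": -27,"fingers": -1},
    {"linear": [-0.0405,0.1945,0],"twist": -27,"fingers": -1},
    {"linear": [-0.0405,0.1945,0.03],"twist": -27,"fingers": -1},
    {"linear": [-0.0405,0.1945,0.045],"twist": -27,"fingers": -1},
    {"linear": [-0.0405,0.1945,0.045],"twist": -27,"fingers": -1}
  ]
}}

```text
clock: 39.45
ee_pos: [0.6433, -0.1905, 0.2592]
eef_rot: [-0.004, 0.68, 0.733, -0.001]
contact_force: [-0.7, 0.2, -1.4]
finger_gap: 0.0538
grasp_force: 30.0
```

>>> {"name": "carry_out", "arguments": {
  "plan": [
    {"linear": [0,0,0],"twist": 0,"fingers": -1},
    {"linear": [0,0,0],"twist": 0,"fingers": -1},
    {"linear": [0,0,0],"twist": 0,"fingers": -1}
  ]
}}

```text
clock: 39.75
ee_pos: [0.6462, -0.1919, 0.264]
eef_rot: [0.001, 0.68, 0.733, 0.0]
contact_force: [-0.0, -0.0, -0.4]
finger_gap: 0.0536
grasp_force: 30.0
```

```bash
python3 -c "
from h import *
go(.6462,-.1921,.243,4.3);shot('top');go(.6462,-.1921,.243,4.3)"
```

```text
linear [-0.0002 -0.      0.021 ] twist -0.0 yaw now 4.3
linear [-0.0001  0.      0.0209] twist -0.0 yaw now 4.3
```

>>> {"name": "carry_out", "arguments": {
  "plan": [
    {"linear": [0,0.0003,0.01],"twist": 0,"fingers": -1},
    {"linear": [0,0.0003,0.016],"twist": 0,"fingers": -1},
    {"linear": [0,0.0003,0.019],"twist": 0,"fingers": -1},
    {"linear": [0,0.0003,0.0195],"twist": 0,"fingers": -1},
    {"linear": [0,0.0003,0.02],"twist": 0,"fingers": -1},
    {"linear": [0,0.0003,0.0205],"twist": 0,"fingers": -1},
    {"linear": [0,0.0003,0.0205],"twist": 0,"fingers": -1}
  ]
}}

```text
clock: 40.5
ee_pos: [0.6457, -0.1917, 0.2435]
eef_rot: [-0.0, 0.68, 0.733, -0.0]
contact_force: [-5.0, 1.1, 12.9]
finger_gap: 0.0537
grasp_force: 30.0
```

>>> {"name": "carry_out", "arguments": {
  "plan": [
    {"linear": [0,0,-0.0008],"twist": 0,"fingers": -1},
    {"linear": [0,0,-0.0008],"twist": 0,"fingers": -1},
    {"linear": [0,0,-0.0008],"twist": 0,"fingers": -1},
    {"linear": [0,0,-0.0006],"twist": 0,"fingers": 0.45},
    {"linear": [0,0,-0.0006],"twist": 0,"fingers": 0.45},
    {"linear": [0,0,-0.0006],"twist": 0,"fingers": 0.45},
    {"linear": [0,0,-0.0006],"twist": 0,"fingers": 0.45}
  ]
}}

```text
clock: 41.2
ee_pos: [0.6461, -0.1919, 0.2425]
eef_rot: [-0.0, 0.68, 0.733, -0.0]
contact_force: [-0.3, -0.3, -0.3]
finger_gap: 0.0637
grasp_force: 0.0
```

>>> {"name": "carry_out", "arguments": {
  "plan": [
    {"linear": [0,0,-0.04],"twist": 0,"fingers": 1},
    {"linear": [0,0,-0.08],"twist": 0,"fingers": 1},
    {"linear": [0,0,-0.1],"twist": 0,"fingers": 1},
    {"linear": [0,0,-0.1],"twist": 0,"fingers": 1},
    {"linear": [0,0,-0.1],"twist": 0,"fingers": 1}
  ]
}}

```text
clock: 41.7
ee_pos: [0.646, -0.1918, 0.3425]
eef_rot: [0.0, 0.68, 0.733, -0.0]
contact_force: [-0.5, -0.1, -0.2]
finger_gap: 0.0879
grasp_force: 0.0
```

Run:
```python
from h import *
blk(.6464,-.1917,.084)
go(.4794,-.1964,.31,-5)
im,d,W=shot("side");H=cv2.cvtColor(im,cv2.COLOR_RGB2HSV)
print(rects((W[...,2]>.023)&(W[...,2]<.035)&(H[...,0]<30)&(H[...,2]>120)&(abs(W[...,0]-.48)<.1)&(abs(W[...,1])<.35),W))
```

```text
(645.8, -191.2, 54.1, 54.5, 4.2, 84.3)
linear [0.0003 0.0005 0.0992] twist 0.1 yaw now 4.3
linear [ 0.0077 -0.166   0.0318] twist 9.3 yaw now 4.3
[(np.int32(239), array([227., 166.]), 492.4, 245.1, 57.3, 53.5, 86.1, 28.9), (np.int32(570), array([282., 289.]), 510.3, -177.6, 56.6, 54.1, 85.4, 29.3)]
```

The pile of three is good. Stand 5 has been knocked aside, now at (0.510, -0.178), and I fetch it there.

>>> {"name": "carry_out", "arguments": {
  "plan": [
    {"linear": [0.006,-0.034,0.008],"twist": 2.5,"fingers": 1},
    {"linear": [0.012,-0.067,0.016],"twist": 5,"fingers": 1},
    {"linear": [0.018,-0.101,0.024],"twist": 7,"fingers": 1},
    {"linear": [0.0243,-0.134,0.032],"twist": 9.2,"fingers": 1},
    {"linear": [0.0243,-0.134,0.032],"twist": 9.2,"fingers": 1},
    {"linear": [0.0243,-0.134,0.032],"twist": 9.2,"fingers": 1},
    {"linear": [0.0243,-0.134,0.032],"twist": 9.2,"fingers": 1},
    {"linear": [0.0243,-0.134,0.032],"twist": 9.2,"fingers": 1}
  ]
}}

```text
clock: 42.6
ee_pos: [0.512, -0.178, 0.3109]
eef_rot: [0.001, 0.737, 0.676, 0.0]
contact_force: [-0.4, -0.3, 0.2]
finger_gap: 0.0874
grasp_force: 0.0
```

```bash
python3 -c "
from h import *
blk(.51,-.178);im=blk(.51,-.178);cv2.imwrite('pics/b5.png',im[:,:,::-1])"
```

```text
(509.7, -178.1, 54.7, 54.1, 85.4, 29.3)
linear [-0.0003 -0.0023  0.1236] twist -0.3 yaw now -4.9
(509.8, -178.0, 54.5, 54.1, 85.3, 29.3)
linear [-0.0002 -0.002   0.1237] twist -0.2 yaw now -4.9
```

View pics/b5.png

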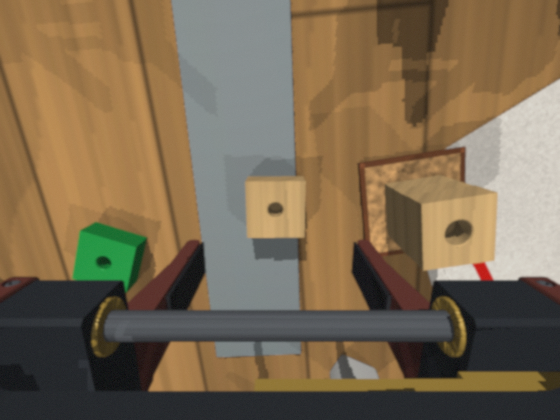

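The knocked stand is at (275,208), flat on the runner; the pile stands at (445,220). I grip it.

>>> {"name": "carry_out", "arguments": {
  "plan": [
    {"linear": [-0.0003,-0.0018,0.04],"twist": 0,"fingers": 1},
    {"linear": [-0.0003,-0.0018,0.08],"twist": 0,"fingers": 1},
    {"linear": [-0.0003,-0.0018,0.11],"twist": 0,"fingers": 1},
    {"linear": [-0.0003,-0.0018,0.121],"twist": 0,"fingers": 1},
    {"linear": [-0.0003,-0.0018,0.1235],"twist": 0,"fingers": 1},
    {"linear": [-0.0003,-0.0018,0.1235],"twist": 0,"fingers": -1},
    {"linear": [-0.0003,-0.0018,0.1235],"twist": 0,"fingers": -1},
    {"linear": [-0.0003,-0.0018,0.1235],"twist": 0,"fingers": -1},
    {"linear": [-0.0003,-0.0018,0.1235],"twist": 0,"fingers": -1},
    {"linear": [-0.0003,-0.0018,0.1235],"twist": 0,"fingers": -1}
  ]
}}

```text
clock: 43.7
ee_pos: [0.5091, -0.1779, 0.1882]
eef_rot: [0.001, 0.737, 0.676, 0.0]
contact_force: [-0.5, -0.1, 4.8]
finger_gap: 0.0536
grasp_force: 30.0
```

>>> {"name": "carry_out", "arguments": {
  "plan": [
    {"linear": [0,0,0],"twist": 0,"fingers": -1},
    {"linear": [0,0,0],"twist": 0,"fingers": -1},
    {"linear": [0,0,0],"twist": 0,"fingers": -1}
  ]
}}

```text
clock: 44.0
ee_pos: [0.5092, -0.1779, 0.1882]
eef_rot: [0.001, 0.737, 0.676, 0.0]
contact_force: [-0.8, 0.3, 6.7]
finger_gap: 0.0536
grasp_force: 30.0
```

>>> {"name": "carry_out", "arguments": {
  "plan": [
    {"linear": [0,0,-0.04],"twist": 0,"fingers": -1},
    {"linear": [0,0,-0.08],"twist": 0,"fingers": -1},
    {"linear": [0,0,-0.13],"twist": 0,"fingers": -1},
    {"linear": [0,0,-0.13],"twist": 0,"fingers": -1},
    {"linear": [0,0,-0.13],"twist": 0,"fingers": -1}
  ]
}}

```text
clock: 44.5
ee_pos: [0.5091, -0.1779, 0.3185]
eef_rot: [0.001, 0.737, 0.676, 0.0]
contact_force: [0.0, 0.7, -1.7]
finger_gap: 0.0536
grasp_force: 30.0
```

```bash
python3 -c "
from h import *
go(.651,.156,.25,-5)"
```

```text
linear [0.3449 0.1126 0.0684] twist 0.1 yaw now -4.9
```

>>> {"name": "carry_out", "arguments": {
  "plan": [
    {"linear": [0.043,0.014,0],"twist": 0,"fingers": -1},
    {"linear": [0.086,0.028,0],"twist": 0,"fingers": -1},
    {"linear": [0.129,0.042,0],"twist": 0,"fingers": -1},
    {"linear": [0.172,0.056,0],"twist": 0,"fingers": -1},
    {"linear": [0.215,0.07,0],"twist": 0,"fingers": -1},
    {"linear": [0.258,0.084,0],"twist": 0,"fingers": -1},
    {"linear": [0.301,0.098,0],"twist": 0,"fingers": -1},
    {"linear": [0.345,0.1125,0],"twist": 0,"fingers": -1},
    {"linear": [0.345,0.1125,0],"twist": 0,"fingers": -1},
    {"linear": [0.345,0.1125,0],"twist": 0,"fingers": -1}
  ]
}}

```text
clock: 45.5
ee_pos: [0.6496, 0.1572, 0.3146]
eef_rot: [-0.001, 0.736, 0.677, -0.002]
contact_force: [-0.7, -0.4, -0.5]
finger_gap: 0.0537
grasp_force: 30.0
```

>>> {"name": "carry_out", "arguments": {
  "plan": [
    {"linear": [0,0,0.04],"twist": 0,"fingers": -1},
    {"linear": [0,0,0.08],"twist": 0,"fingers": -1},
    {"linear": [0,0,0.11],"twist": 0,"fingers": -1},
    {"linear": [0,0,0.12],"twist": 0,"fingers": -1},
    {"linear": [0,0,0.124],"twist": 0,"fingers": -1},
    {"linear": [0,0,0.127],"twist": 0,"fingers": -1},
    {"linear": [0,0,0.128],"twist": 0,"fingers": -1},
    {"linear": [0,0,0.128],"twist": 0,"fingers": -1}
  ]
}}

```text
clock: 46.3
ee_pos: [0.6511, 0.1563, 0.1907]
eef_rot: [0.001, 0.737, 0.676, 0.001]
contact_force: [0.5, 0.1, -0.1]
finger_gap: 0.0538
grasp_force: 30.0
```

>>> {"name": "carry_out", "arguments": {
  "plan": [
    {"linear": [0,0,0.0005],"twist": 0,"fingers": -1},
    {"linear": [0,0,0.001],"twist": 0,"fingers": -1},
    {"linear": [0,0,0.001],"twist": 0,"fingers": -1},
    {"linear": [0,0,0.001],"twist": 0,"fingers": 0.45},
    {"linear": [0,0,0.001],"twist": 0,"fingers": 0.45},
    {"linear": [0,0,0.001],"twist": 0,"fingers": 0.45},
    {"linear": [0,0,0.001],"twist": 0,"fingers": 0.45}
  ]
}}

```text
clock: 47.0
ee_pos: [0.6504, 0.1563, 0.1882]
eef_rot: [-0.0, 0.737, 0.676, -0.0]
contact_force: [0.8, -0.3, -0.2]
finger_gap: 0.0635
grasp_force: 0.0
```

>>> {"name": "carry_out", "arguments": {
  "plan": [
    {"linear": [0,0,-0.04],"twist": 0,"fingers": 0.45},
    {"linear": [0,0,-0.08],"twist": 0,"fingers": 1},
    {"linear": [0,0,-0.12],"twist": 0,"fingers": 1},
    {"linear": [0,0,-0.12],"twist": 0,"fingers": 1},
    {"linear": [0,0,-0.12],"twist": 0,"fingers": 1}
  ]
}}

```text
clock: 47.5
ee_pos: [0.6507, 0.1564, 0.3094]
eef_rot: [0.001, 0.737, 0.676, 0.001]
contact_force: [0.5, -0.4, 0.0]
finger_gap: 0.0876
grasp_force: 0.0
```

Run:
```python
from h import *
blk(.651,.156,.030)
go(.4918,.245,.31,-4)
im,d,W=shot("side");H=cv2.cvtColor(im,cv2.COLOR_RGB2HSV)
print(rects((W[...,2]>.023)&(W[...,2]<.035)&(H[...,0]<30)&(H[...,2]>120)&(abs(W[...,0]-.56)<.2)&(abs(W[...,1])<.35),W))
```

```text
(650.7, 156.3, 54.5, 54.1, 85.1, 30.3)
linear [1.000e-04 8.000e-04 1.196e-01] twist -0.0 yaw now -4.9
linear [ 0.0749 -0.1652 -0.002 ] twist -0.9 yaw now -4.9
[(np.int32(234), array([227., 166.]), 492.1, 245.1, 58.8, 53.9, 88.1, 28.8), (np.int32(246), array([292., 174.]), 651.2, 157.2, 56.3, 53.8, 83.9, 29.9)]
```

Stand 5 lies flat in the tray. Stand 1 is the last.

>>> {"name": "carry_out", "arguments": {
  "plan": [
    {"linear": [0.019,-0.041,0],"twist": 0,"fingers": 1},
    {"linear": [0.037,-0.083,0],"twist": 0,"fingers": 1},
    {"linear": [0.056,-0.124,0],"twist": -0.5,"fingers": 1},
    {"linear": [0.075,-0.165,0],"twist": -0.9,"fingers": 1},
    {"linear": [0.075,-0.165,0],"twist": -0.9,"fingers": 1},
    {"linear": [0.075,-0.165,0],"twist": -0.9,"fingers": 1},
    {"linear": [0.075,-0.165,0],"twist": -0.9,"fingers": 1},
    {"linear": [0.075,-0.165,0],"twist": -0.9,"fingers": 1}
  ]
}}

```text
clock: 48.4
ee_pos: [0.4937, 0.2446, 0.3079]
eef_rot: [0.0, 0.732, 0.682, -0.0]
contact_force: [0.1, 0.3, -0.4]
finger_gap: 0.0877
grasp_force: 0.0
```

```bash
python3 -c "
from h import *
blk(.4918,.245);blk(.4918,.245)"
```

```text
(491.7, 245.0, 54.6, 54.1, 85.9, 29.3)
linear [ 0.0003 -0.002   0.1207] twist 0.0 yaw now -4.1
(491.7, 245.5, 53.8, 54.2, 86.0, 29.3)
linear [ 0.0008 -0.0019  0.1208] twist -0.1 yaw now -4.1
```

>>> {"name": "carry_out", "arguments": {
  "plan": [
    {"linear": [0.0005,-0.0018,0.04],"twist": 0,"fingers": 1},
    {"linear": [0.0005,-0.0018,0.08],"twist": 0,"fingers": 1},
    {"linear": [0.0005,-0.0018,0.11],"twist": 0,"fingers": 1},
    {"linear": [0.0005,-0.0018,0.119],"twist": 0,"fingers": 1},
    {"linear": [0.0005,-0.0018,0.1205],"twist": 0,"fingers": 1},
    {"linear": [0.0005,-0.0018,0.1205],"twist": 0,"fingers": -1},
    {"linear": [0.0005,-0.0018,0.1205],"twist": 0,"fingers": -1},
    {"linear": [0.0005,-0.0018,0.1205],"twist": 0,"fingers": -1},
    {"linear": [0.0005,-0.0018,0.1205],"twist": 0,"fingers": -1},
    {"linear": [0.0005,-0.0018,0.1205],"twist": 0,"fingers": -1}
  ]
}}

```text
clock: 49.5
ee_pos: [0.491, 0.2459, 0.1886]
eef_rot: [0.0, 0.731, 0.682, 0.001]
contact_force: [-0.4, -0.5, 3.5]
finger_gap: 0.0538
grasp_force: 30.0
```

>>> {"name": "carry_out", "arguments": {
  "plan": [
    {"linear": [0,0,0],"twist": 0,"fingers": -1},
    {"linear": [0,0,0],"twist": 0,"fingers": -1},
    {"linear": [0,0,0],"twist": 0,"fingers": -1}
  ]
}}

```text
clock: 49.8
ee_pos: [0.491, 0.2459, 0.1886]
eef_rot: [0.0, 0.731, 0.682, 0.001]
contact_force: [-0.9, -0.3, 6.5]
finger_gap: 0.0537
grasp_force: 30.0
```

>>> {"name": "carry_out", "arguments": {
  "plan": [
    {"linear": [0,0,-0.04],"twist": 0,"fingers": -1},
    {"linear": [0,0,-0.08],"twist": 0,"fingers": -1},
    {"linear": [0,0,-0.12],"twist": 0,"fingers": -1},
    {"linear": [0,0,-0.12],"twist": 0,"fingers": -1},
    {"linear": [0,0,-0.12],"twist": 0,"fingers": -1}
  ]
}}

```text
clock: 50.3
ee_pos: [0.4908, 0.2459, 0.3086]
eef_rot: [0.0, 0.731, 0.682, 0.001]
contact_force: [-0.4, -0.6, -0.4]
finger_gap: 0.0534
grasp_force: 30.0
```

```bash
python3 -c "
from h import *
go(.659,.252,.189,-5)"
```

```text
linear [0.0177 0.1671 0.12  ] twist 1.0 yaw now -4.0
```

>>> {"name": "carry_out", "arguments": {
  "plan": [
    {"linear": [0.0045,0.042,0],"twist": 0.3,"fingers": -1},
    {"linear": [0.009,0.084,0],"twist": 0.5,"fingers": -1},
    {"linear": [0.0135,0.125,0],"twist": 0.8,"fingers": -1},
    {"linear": [0.0175,0.167,0],"twist": 1,"fingers": -1},
    {"linear": [0.0175,0.167,0],"twist": 1,"fingers": -1},
    {"linear": [0.0175,0.167,0],"twist": 1,"fingers": -1},
    {"linear": [0.0175,0.167,0.04],"twist": 1,"fingers": -1},
    {"linear": [0.0175,0.167,0.08],"twist": 1,"fingers": -1},
    {"linear": [0.0175,0.167,0.105],"twist": 1,"fingers": -1},
    {"linear": [0.0175,0.167,0.11],"twist": 1,"fingers": -1}
  ]
}}

```text
clock: 51.3
ee_pos: [0.6545, 0.251, 0.1931]
eef_rot: [-0.002, 0.737, 0.676, -0.005]
contact_force: [-0.9, 0.4, -0.7]
finger_gap: 0.0539
grasp_force: 30.0
```

>>> {"name": "carry_out", "arguments": {
  "plan": [
    {"linear": [0,0,0.003],"twist": 0,"fingers": -1},
    {"linear": [0,0,0.006],"twist": 0,"fingers": -1},
    {"linear": [0,0,0.008],"twist": 0,"fingers": -1},
    {"linear": [0,0,0.0085],"twist": 0,"fingers": -1},
    {"linear": [0,0,0.009],"twist": 0,"fingers": -1},
    {"linear": [0,0,0.009],"twist": 0,"fingers": -1}
  ]
}}

```text
clock: 51.9
ee_pos: [0.6588, 0.2517, 0.1896]
eef_rot: [0.0, 0.737, 0.676, 0.001]
contact_force: [-0.3, 0.2, 2.0]
finger_gap: 0.0541
grasp_force: 30.0
```

>>> {"name": "carry_out", "arguments": {
  "plan": [
    {"linear": [0,0,0],"twist": 0,"fingers": 0.45},
    {"linear": [0,0,0],"twist": 0,"fingers": 0.45},
    {"linear": [0,0,0],"twist": 0,"fingers": 0.45},
    {"linear": [0,0,0],"twist": 0,"fingers": 0.45},
    {"linear": [0,0,0],"twist": 0,"fingers": 0.45},
    {"linear": [0,0,-0.04],"twist": 0,"fingers": 0.45},
    {"linear": [0,0,-0.08],"twist": 0,"fingers": 0.45},
    {"linear": [0,0,-0.12],"twist": 0,"fingers": 0.45},
    {"linear": [0,0,-0.16],"twist": 0,"fingers": 0.45},
    {"linear": [0,0,-0.16],"twist": 0,"fingers": 0.45}
  ]
}}

```text
clock: 52.9
ee_pos: [0.6606, 0.2522, 0.3559]
eef_rot: [0.003, 0.737, 0.676, 0.005]
contact_force: [0.0, 1.8, 0.5]
finger_gap: 0.0634
grasp_force: 0.0
```

>>> {"name": "carry_out", "arguments": {
  "plan": [
    {"linear": [0,-0.04,-0.16],"twist": 0,"fingers": 0.45},
    {"linear": [0,-0.08,-0.16],"twist": 0,"fingers": 0.45},
    {"linear": [0,-0.12,-0.16],"twist": 0,"fingers": 0.45},
    {"linear": [0,-0.12,-0.16],"twist": 0,"fingers": 0.45},
    {"linear": [0,-0.12,-0.16],"twist": 0,"fingers": 0.45}
  ]
}}

```text
clock: 53.4
ee_pos: [0.5361, 0.2627, 0.513]
eef_rot: [0.001, 0.737, 0.676, 0.002]
contact_force: [0.4, 0.7, 0.2]
finger_gap: 0.0636
grasp_force: 0.0
```

Run:
```python
from h import *
im,d,W=shot("side");cv2.imwrite("pics/s9.png",im[:,:,::-1]);H=cv2.cvtColor(im,cv2.COLOR_RGB2HSV)
w=(H[...,0]<30)&(H[...,2]>120)
for a,b in((.023,.035),(.078,.09)): print(rects((W[...,2]>a)&(W[...,2]<b)&w&(abs(W[...,0]-.56)<.2)&(abs(W[...,1])<.35),W))
```

```text
[(np.int32(203), array([284., 153.]), 659.4, 250.3, 56.2, 52.9, 85.4, 29.7), (np.int32(245), array([292., 174.]), 651.0, 155.9, 57.3, 53.5, 83.9, 29.9)]
[(np.int32(260), array([354., 259.]), 658.4, -189.7, 31.2, 55.2, 4.6, 84.4)]
```

View pics/s9.png

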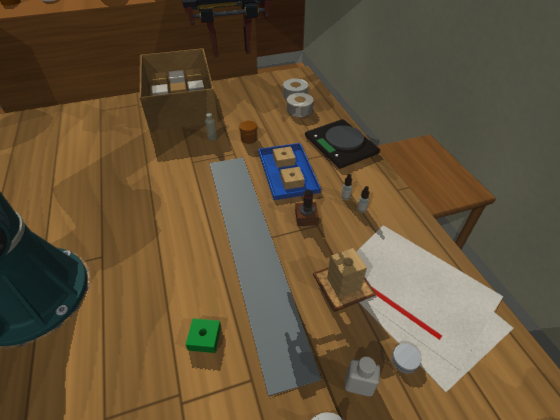

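Run:
```python
from h import *
im,d,W=shot("side")
n=(abs(W[...,0]-.646)<.06)&(abs(W[...,1]+.192)<.06)
print(rects(n&(W[...,2]>.08),W),W[n][:,2].max())
cv2.imwrite("pics/c.png",cv2.resize(im[235:315,300:400,::-1],None,fx=6,fy=6))
```

```text
[(np.int32(579), array([348., 262.]), 646.2, -191.2, 55.5, 56.1, 4.3, 84.3)] 0.08734238443892262
```

View pics/c.png

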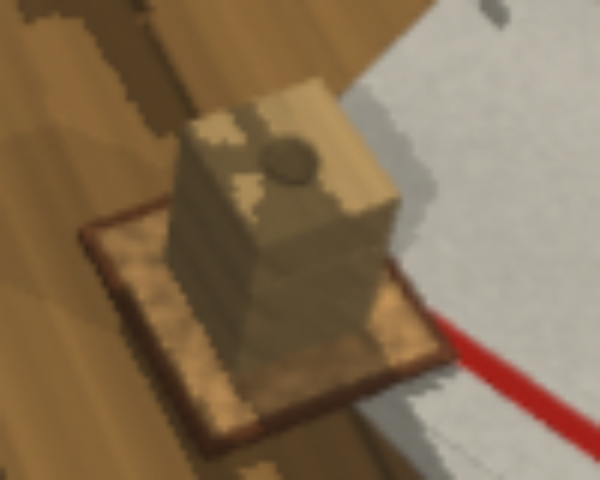

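The crop shows the pile of three standing square in the middle of the mat; the dark patch on top is only a shadow. I hand it in.

```bash
python3 -c "
from cell import order
print(order.job_done())"
```

```text
the job is handed in; nothing more can be done
None
```

Job handed in: stands 2, 3 and 4 (from the left) fit and are piled square on the cork mat, stands 1 and 5 were too tight and lie flat in the tray, and the gauge is back in its stand.

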